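# Start the positioner's hold-down bolt square

## Task

Take the blue-handled socket driver out of its caddy, set its socket down squarely over the brass square head of the hold-down bolt on the tilted welding positioner, in line with the bolt before you turn, and turn the bolt clockwise until it comes up against its stop, keeping the driver in line with the bolt all the while it turns. Then lift the driver off and stand it upright back in the caddy bay it came from, released; leave the orange-handled driver, the other things on the bench and the positioner's tilt as they are.

Things in the scene. Friction and masses are not known exactly. Their poses are not given: they have to be found in the camera images.
- driver: Blue-handled socket driver, 0.4 kg, 151 mm tall, standing mouth down. Origin: centre of the socket mouth (lower end); z runs up along the driver. Socket 40 x 40 mm outside, 28 mm tall, its square cavity 27.5 mm wide and 20 mm deep; 18 mm round shaft from 28 to 80 mm; square handle from 80 to 150 mm. Flats face its x and y, so it may be used at any quarter turn.
- driver_grip (a point): Middle of the blue driver's handle (28 x 28 mm, 70 mm long, flats facing x and y), on its axis, 115 mm above the socket mouth: the place to grip. Axes as the driver's.
- bolt_head (a point): Top centre of the brass bolt head, about 0.10 m above the bench; z points out along the bolt axis (the driver's z must lie along it), x and y are square to the head's flats and turn with it. The head is 24 x 24 mm, 16 mm tall; its upper 6 mm taper to 14 x 14 mm. The axis leans towards the fixture's -x, as the platform is tilted, by 0.08 to 0.33 rad.
- washer (a point): Centre of the top of the round dark washer (48 mm across) under the bolt head, 16 mm below the head's top along the axis; fully on, the driver's socket mouth rests on it. The washer lies on the yellow strap, 36 x 104 x 10 mm.
- bolt (a joint): Angle of the bolt, rad: 0 at the start, grows as it is turned clockwise (seen looking down on its head), firm stop at 1.05 (60 degrees). It resists with about 0.2 N m, stays where it is left and sinks 2.7 mm per rad, bringing the strap down on the work. The square socket has about 0.15 rad of free play on the head each way.
- fixture: Grey tilting positioner fixed to the bench, base 170 x 150 mm. Origin: centre of its underside; x from its near to its far side. Two cheeks, 67 mm to either side along y and 75 mm tall, carry a dark platform on a stiff hinge along y, 55 mm above the bench. On it: a rusty tee-shaped workpiece, a yellow strap and the brass bolt.
- platform_mark (a point): Point on top of the positioner's dark platform near its low edge, to tell whether the stiff tilt hinge was forced; z is square to the platform, so along the bolt axis.
- caddy: Black caddy fixed to the bench, 70 x 170 mm. Origin: centre of its underside. Two open square bays, 48 mm to either side of the origin along y, each 52 x 52 mm inside, floor 6 mm above the bench, walls up to 28 mm above the bench.
- bay0 (a point): Centre of the floor of the caddy bay on its -y side; either driver may stand in it.
- bay1 (a point): Centre of the floor of the caddy bay on its +y side; either driver may stand in it.
- small_driver: Orange-handled driver standing in the other bay; same outer shape as the blue one but its socket is 17 mm wide, too small for the bolt. Origin: centre of its lower end. To be left alone.
- spray: Bystander: upright spray can with a green label, 60 mm across, 130 mm tall. Origin: centre of its underside.
- brush: Bystander: wooden-handled brush lying flat, 200 mm long along its x. Origin: middle, on the bench.
- hammer: Bystander: hammer lying flat, 260 mm long along its x. Origin: middle, on the bench.
- offcut: Bystander: rusty angle-iron offcut, 110 x 45 x 45 mm. Origin: under its middle.
- magnet: Bystander: red triangular welding magnet lying flat, about 90 x 80 x 20 mm. Origin: on the underside of its leg along x.
- gclamp: Bystander: dark G-clamp lying flat, about 130 x 85 x 20 mm. Origin: inside its frame, at bench level.
Things that resemble listed ones, but are neither listed nor needed, are in the scene too. Leave any purple or red look-alike of the fixture alone.

How it is judged:
By the outcome, as a careful person would: the job done as asked, in the order asked, and still so for the second after the job is handed in, with the robot touching nothing.
It also fails if it takes over 58 s, if anything falls off the work surface, if the arm or the gripper's body presses on something with over 40 N, if the wrist force passes 120 N, or if a joint passes its speed limit or range.

## Robot

A 6-joint arm with a two-finger parallel gripper is mounted at the origin on the work surface. World frame = base frame: x ahead of the robot, y to its left, z up, the work surface at z = 0. Lengths are in m, angles in degrees, forces in N, time in s.
With the tool pointing down it reaches from about 0.325 to 0.9 m from the base axis. Payload 3.5 kg.
Tool frame: the origin (TCP) lies between the finger pads; the fingertips stand 22 mm ahead of it and the grasp point (between the pads) lies 3 mm ahead of it; y points along the fingers, x is the direction in which the jaws open and shut, and the axes are right-handed (so a half turn about y gives the same grasp; the last joint's range is limited). The gripper opens to 85 mm and grips with 20 to 120 N. Pads are 22 mm wide; open, the fingers measure 114 mm over their backs; the gripper's body (76 mm by 85 mm) begins 54 mm behind the grasp point. The pads swing forward as they close: fully open they stand 13 mm farther back than shut.
Start: joints at [-80.294, 15.837, -1.513, 72.651, 0, 84.076], TCP at [0.168, -0.602, 0.253] pointing down, gripper open.
Joint ranges: [-178.77, 178.77], [-48.84, 107.48], [-61.69, 71.31], [-111.58, 123.2], [-90, 87.43], [-180, 180]. Speed limits (degrees/s): [147.25, 147.25, 180, 180, 180, 180].

## Interface

Orientations are given as a 3x3 rotation matrix whose columns are the frame's x, y, z axes.
In Python, from workcell import get_obs, grab_frame, calibration, job_done gives the robot as it stands. The module is installed in compiled form; this text tells all that it offers.
- The arm moves only by the tool carry_out, never from a script. Its argument "deltas" is a list of rows, each an object with "slide": the shift along the tool's x, y, z in m, a list of three; "delta_rot": the turn, a rotation vector about the tool's x, y, z in degrees, a list of three; "fingers": the opening, from -1 (shut) to 1 (fully open). In form: [{"slide": [x, y, z], "delta_rot": [rx, ry, rz], "fingers": fingers}, ...]. A call has 1 to 12 rows; each row is the pose to reach, as a shift and turn from the pose measured when the call began, along the tool's axes at that moment; what a row does not reach only later rows make up. A row lasts 1/12 s, in which the tool goes at most 41.7 mm and 7.16 degrees, less where a joint would pass 70% of its speed; a pose out of reach is approached as far as the arm can. A call with a gripper value outside its range is refused whole. The fingers move at their own pace and stop on an object; "force" is the grip in N (left out, the last holds). Time passes only in rows, so rows that repeat a pose let the fingers close. It gives the time, the measured TCP pose, the force and the opening at its end, in the units of the state.
- get_obs(): the state, without advancing time (a new reading comes with each control period).
- grab_frame(name): name is "scene" or "top" or "wrist"; returns the picture (384x512x3 uint8, red, green, blue); there is no depth.
- calibration(name): a dict with "fx", "fy", "cx", "cy" (pixels), "dist_coeffs" ([k1, k2, p1, p2, k3] as OpenCV has them; the pictures are not rectified), "cam_to_world" (4x4, takes a point from camera to world coordinates); the wrist camera has in their place "mount" (4x4, takes a point from camera to tool coordinates, whose origin is the TCP and whose axes are the tool frame's). Camera axes: x right, y down, z forward; pixel columns grow to the right and rows downward; lengths in m; the calibration is good to about 2 mm. A picture is of the moment at which its call begins: read the wrist's pose just before it. calibration takes no time and is no camera call.
- job_done(): hands the job in, once; it reports no verdict.
The state is a dict: "time_s": time; "q": joint angles; "joint_velocities": joint speeds; "joint_torque": joint torques, N m; "eef_pos": TCP position; "eef_rot": TCP orientation; "force": force on the tool from outside, world axes, zero at the start; "ft_torque": the same for the moment, N m; "opening": opening from 0.0 (shut) to 1.0 (fully open).
Only numpy, scipy, OpenCV 4.12 (cv2) and the standard library are available. Lean on these libraries where they do the work, as an engineer would, in place of code of your own. Each camera call takes 0.05 s, during which the arm holds its last target.

## Working session

There is one attempt and no reset: what is moved stays moved. The work goes in short steps, Python scripts to look and compute and a tool call to move; the robot and the scene stay as the last step left them, time stands still between calls to the robot, and variables do not carry over. Pictures are saved under pics/ and viewed, and the job is handed in when it is done.

Besides the shell and the picture viewer there is one more tool, called after "Request:" as name(argument=value, ...) on one line, values as JSON. carry_out: Moves the arm, as the interface text tells. Its arguments: {"type":"object","properties":{"deltas":{"type":"array"},"force":{"type":"number"}},"required":["deltas"]}

```bash
mkdir -p pics
python3 - <<'E'
from workcell import *
import cv2
import numpy as np
np.set_printoptions(precision=4,suppress=True)
for n in ["scene","top","wrist"]:
    f=grab_frame(n); cv2.imwrite(f"pics/{n}0.png",f[:,:,::-1]); c=calibration(n)
    for k,v in c.items(): print(n,k,np.array(v).tolist())
print(get_obs())
E
```

```text
scene fx 363.9666121449192
scene fy 363.9666121449192
scene cx 252.1125308833952
scene cy 192.08156918983138
scene dist_coeffs [-0.04532837821292331, 0.0, 0.0, 0.0, 0.0]
scene cam_to_world [[0.7698286114535092, 0.440293166112543, -0.4620669181646252, 1.0813549184449358], [0.6381225382682786, -0.5164494321198984, 0.5710338082960447, -0.6611901977447402], [0.012788085924456223, -0.734453478402565, -0.6785385419567276, 0.8769387509528584], [0.0, 0.0, 0.0, 1.0]]
top fx 360.0696096273089
top fy 360.0696096273089
top cx 255.23585286118876
top cy 192.97903898649628
top dist_coeffs [-0.02574329290901801, 0.0, 0.0, 0.0, 0.0]
top cam_to_world [[0.00592483505967314, -0.9798673861042406, 0.19956152429453541, 0.3135673700364414], [-0.9999747272603201, -0.006589819333703506, -0.002668168247554158, 0.007283262929248531], [0.0039295254374766934, -0.19954067237130363, -0.9798816657634962, 1.2106283776349736], [0.0, 0.0, 0.0, 1.0]]
wrist fx 341.7761815789116
wrist fy 341.7761815789116
wrist cx 250.41806527134798
wrist cy 192.56443941707542
wrist dist_coeffs [-0.053930834602507256, 0.0, 0.0, 0.0, 0.0]

[... 158 characters left out ...]
364127670286, -0.11957564151330641], [-0.00032007521743540054, -0.9472363684563182, -0.3205357387648707, 0.08249883637986252], [0.0, 0.0, 0.0, 1.0]]
{'time_s': 0.15, 'q': array([-80.293 ,  15.8696,  -1.5759,  72.6527,   0.0002,  84.0764]), 'joint_velocities': array([-0.0324, -0.1269,  0.222 ,  0.0781, -0.053 , -0.0513]), 'joint_torque': array([  0.0008, -44.6056,  29.5639,   0.0105,  -0.0001,   0.    ]), 'eef_pos': array([ 0.1683, -0.6013,  0.2524]), 'eef_rot': array([[ 0.2694, -0.0003,  0.963 ],
       [-0.963 ,  0.0017,  0.2694],
       [-0.0017, -1.    ,  0.0002]]), 'force': array([ 0.1967, -0.1448, -0.4649]), 'ft_torque': array([-0.0087, -0.0033,  0.0438]), 'opening': 0.9997898350803355}
```

View pics/scene0.png

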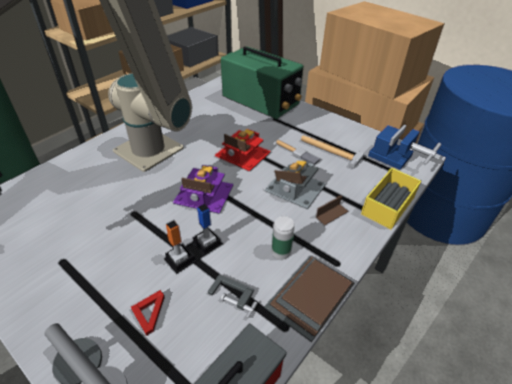

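View pics/top0.png

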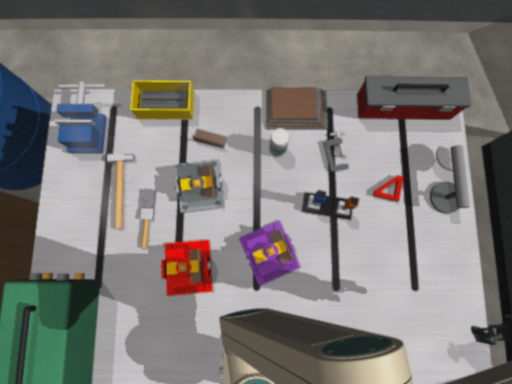

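View pics/wrist0.png

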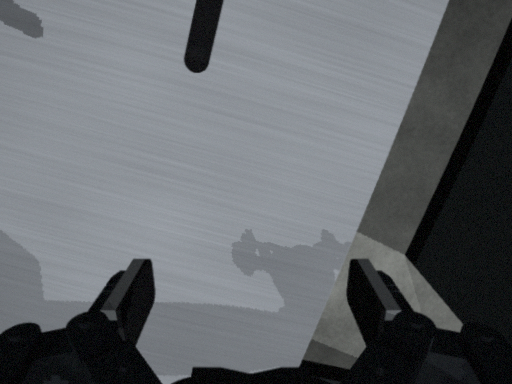

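```bash
cat > h.py <<'E'
import numpy as np, cv2
from workcell import *
from scipy.spatial.transform import Rotation as R
np.set_printoptions(precision=4,suppress=True)
def ray(c,px,T):
    K=np.array([[c['fx'],0,c['cx']],[0,c['fy'],c['cy']],[0,0,1.]])
    p=cv2.undistortPoints(np.array(px,float).reshape(-1,1,2),K,np.array(c['dist_coeffs'])).reshape(-1,2)
    d=np.c_[p,np.ones(len(p))]@T[:3,:3].T
    return T[:3,3],d/np.linalg.norm(d,axis=1)[:,None]
def camT(n,o=None):
    c=calibration(n)
    if n!='wrist': return c,np.array(c['cam_to_world'])
    W=np.eye(4); W[:3,:3]=o['eef_rot']; W[:3,3]=o['eef_pos']
    return c,W@np.array(c['mount'])
def onplane(cT,px,z):
    o,d=ray(cT[0],px,cT[1]); return o+d*((z-o[2])/d[:,2])[:,None]
def tri(rays):
    A=np.zeros((3,3));b=np.zeros(3);
    for o,d in rays:
        P=np.eye(3)-np.outer(d,d); A+=P;b+=P@o
    x=np.linalg.solve(A,b)
    return x,[np.linalg.norm((np.eye(3)-np.outer(d,d))@(x-o)) for o,d in rays]
def proj(cT,X):
    c,T=cT; K=np.array([[c['fx'],0,c['cx']],[0,c['fy'],c['cy']],[0,0,1.]])
    Ti=np.linalg.inv(T); rv=cv2.Rodrigues(Ti[:3,:3])[0]
    return cv2.projectPoints(np.array(X,float).reshape(-1,1,3),rv,Ti[:3,3],K,np.array(c['dist_coeffs']))[0].reshape(-1,2)
def crop(src,dst,x0,y0,x1,y1,s):
    f=cv2.imread(src)[y0:y1,x0:x1]; cv2.imwrite(dst,cv2.resize(f,None,fx=s,fy=s,interpolation=cv2.INTER_CUBIC))
E
python3 - <<'E'
from h import *
crop('pics/top0.png','pics/t0a.png',160,140,370,240,3.8)
crop('pics/scene0.png','pics/s0a.png',150,130,350,280,4)
E
```

```text
(no output)
```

View pics/t0a.png

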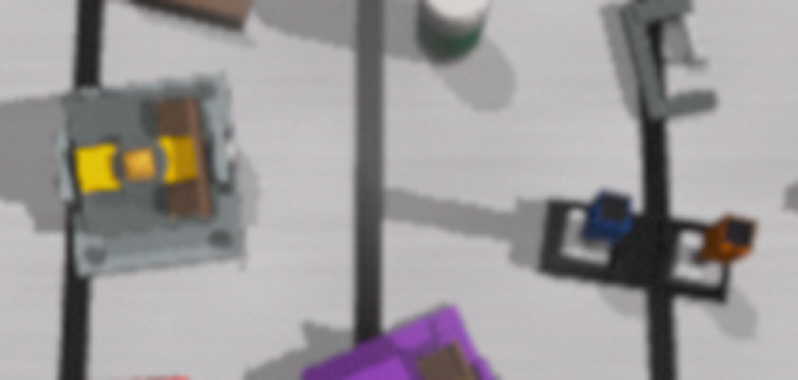

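View pics/s0a.png

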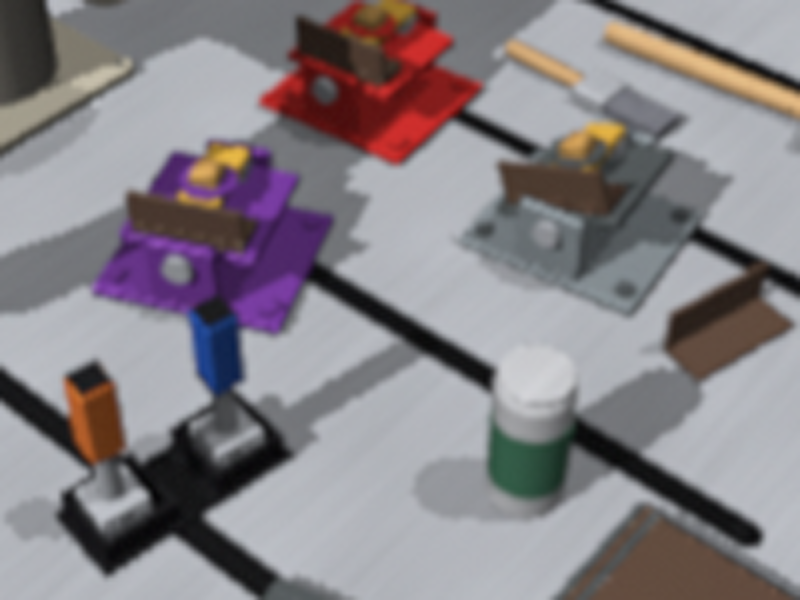

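Run:
```python
from h import *
t=camT('top'); s=camT('scene')
def T(a,b): return [160+a/3.8,140+b/3.8]
def S(a,b): return [150+a/4,130+b/4]
for nm,a,b,z in [('blue',T(614,207),S(212,309),.157),('orange',T(740,232),S(85,374),.157),('bolt',T(140,163),S(579,142),.1)]:
    ra=ray(t[0],[a],t[1]); rb=ray(s[0],[b],s[1])
    print(nm,tri([(ra[0],ra[1][0]),(rb[0],rb[1][0])]),onplane(t,[a],z),onplane(s,[b],z))
print('caddy top corners',onplane(t,[T(548,200),T(540,270),T(724,300),T(732,232)],.028))
print('base corners',onplane(t,[T(78,276),T(243,268),T(220,72),T(70,90)],0.01))
```

```text
blue (array([ 0.5258, -0.1929,  0.1569]), [np.float64(0.0013008855081595265), np.float64(0.0013008855081594454)]) [[ 0.5249 -0.1939  0.157 ]] [[ 0.5267 -0.192   0.157 ]]
orange (array([ 0.506 , -0.2912,  0.1581]), [np.float64(0.001081320477073762), np.float64(0.0010813204770738492)]) [[ 0.5056 -0.2924  0.157 ]] [[ 0.5059 -0.2899  0.157 ]]
bolt (array([0.5741, 0.1919, 0.0965]), [np.float64(0.0028585723724640017), np.float64(0.002858572372464148)]) [[0.5711 0.1893 0.1   ]] [[0.5778 0.1908 0.1   ]]
caddy top corners [[ 0.5567 -0.1603  0.028 ]
 [ 0.4942 -0.152   0.028 ]
 [ 0.4687 -0.3122  0.028 ]
 [ 0.529  -0.322   0.028 ]]
base corners [[0.4889 0.2551 0.01  ]
 [0.497  0.1091 0.01  ]
 [0.6777 0.1343 0.01  ]
 [0.6598 0.2706 0.01  ]]
```

```bash
cat >> h.py <<'E'
def slide(target,o=None):
    o=o or get_obs(); return o['eef_rot'].T@(np.array(target)-o['eef_pos'])
def rv(Rt,o=None):
    o=o or get_obs(); return R.from_matrix(o['eef_rot'].T@Rt).as_rotvec(degrees=True)
E
python3 - <<'E'
from h import *
print(slide([.51,-.21,.31]))
E
```

```text
[-0.2849 -0.057   0.4345]
```

Request:
carry_out(deltas=[{"slide":[-0.015,-0.003,0.022],"delta_rot":[0,0,0],"fingers":1},{"slide":[-0.285,-0.057,0.4345],"delta_rot":[0,0,0],"fingers":1},{"slide":[-0.285,-0.057,0.4345],"delta_rot":[0,0,0],"fingers":1},{"slide":[-0.285,-0.057,0.4345],"delta_rot":[0,0,0],"fingers":1},{"slide":[-0.285,-0.057,0.4345],"delta_rot":[0,0,0],"fingers":1},{"slide":[-0.285,-0.057,0.4345],"delta_rot":[0,0,0],"fingers":1},{"slide":[-0.285,-0.057,0.4345],"delta_rot":[0,0,0],"fingers":1},{"slide":[-0.285,-0.057,0.4345],"delta_rot":[0,0,0],"fingers":1},{"slide":[-0.285,-0.057,0.4345],"delta_rot":[0,0,0],"fingers":1},{"slide":[-0.285,-0.057,0.4345],"delta_rot":[0,0,0],"fingers":1},{"slide":[-0.285,-0.057,0.4345],"delta_rot":[0,0,0],"fingers":1},{"slide":[-0.285,-0.057,0.4345],"delta_rot":[0,0,0],"fingers":1}])

```text
time_s: 1.15
eef_pos: [0.4861, -0.2361, 0.3059]
eef_rot: [[0.269, -0.001, 0.963], [-0.963, 0.002, 0.269], [-0.002, -1.0, -0.0]]
force: [0.3, -0.2, 0.0]
opening: 1.0
```

Request:
carry_out(deltas=[{"slide":[-0.02,-0.004,0.03],"delta_rot":[0,0,0],"fingers":1},{"slide":[-0.02,-0.004,0.03],"delta_rot":[0,0,0],"fingers":1},{"slide":[-0.02,-0.004,0.03],"delta_rot":[0,0,0],"fingers":1}])

```text
time_s: 1.4
eef_pos: [0.5106, -0.2071, 0.3098]
eef_rot: [[0.273, -0.001, 0.962], [-0.962, 0.002, 0.273], [-0.002, -1.0, -0.0]]
force: [-0.2, -0.7, 0.1]
opening: 0.997
```

Run:
```python
from h import *
import pickle
o=get_obs(); f=grab_frame('wrist'); cv2.imwrite('pics/w1.png',f[:,:,::-1]); pickle.dump(o,open('w1.pkl','wb')); print(o)
```

```text
{'time_s': 1.4, 'q': array([-28.8308,   6.9436,  -5.6352,  77.5056,   0.0601, 135.3035]), 'joint_velocities': array([-2.9723, -0.2922, -1.1726,  0.2624, -0.7172, -0.3341]), 'joint_torque': array([  1.3963, -36.8953,  30.5449,  -0.0405,   0.1276,   0.0431]), 'eef_pos': array([ 0.5106, -0.2071,  0.3098]), 'eef_rot': array([[ 0.2734, -0.0008,  0.9619],
       [-0.9619,  0.0016,  0.2734],
       [-0.0018, -1.    , -0.0003]]), 'force': array([-0.2351, -0.6805,  0.0533]), 'ft_torque': array([0.0037, 0.0295, 0.0469]), 'opening': 0.9969098176436287}
```

View pics/w1.png

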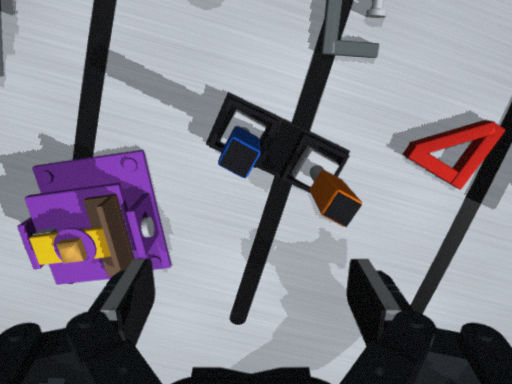

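Request:
carry_out(deltas=[{"slide":[-0.015,0,0.008],"delta_rot":[0,-5,0],"fingers":1},{"slide":[-0.05,0.005,0.02],"delta_rot":[0,-11,0],"fingers":1},{"slide":[-0.085,0.01,0.035],"delta_rot":[0,-18,0],"fingers":1},{"slide":[-0.12,0.02,0.05],"delta_rot":[0,-25,0],"fingers":1},{"slide":[-0.155,0.03,0.065],"delta_rot":[0,-32,0],"fingers":1},{"slide":[-0.19,0.04,0.08],"delta_rot":[0,-39,0],"fingers":1},{"slide":[-0.225,0.05,0.095],"delta_rot":[0,-46,0],"fingers":1},{"slide":[-0.26,0.06,0.11],"delta_rot":[0,-53,0],"fingers":1},{"slide":[-0.295,0.07,0.125],"delta_rot":[0,-60,0],"fingers":1},{"slide":[-0.33,0.08,0.14],"delta_rot":[0,-67,0],"fingers":1},{"slide":[-0.368,0.09,0.157],"delta_rot":[0,-74,0],"fingers":1},{"slide":[-0.368,0.09,0.157],"delta_rot":[0,-81,0],"fingers":1}])

```text
time_s: 2.45
eef_pos: [0.5602, 0.1924, 0.2175]
eef_rot: [[0.992, -0.004, -0.127], [0.127, 0.004, 0.992], [-0.004, -1.0, 0.004]]
force: [0.2, 0.5, 0.2]
opening: 0.997
```

Request:
carry_out(deltas=[{"slide":[0,0,0],"delta_rot":[0,-7,0],"fingers":1},{"slide":[0,0,0],"delta_rot":[0,-14,0],"fingers":1},{"slide":[0,0,0],"delta_rot":[0,-21,0],"fingers":1},{"slide":[0,0,0],"delta_rot":[0,-28,0],"fingers":1},{"slide":[0,0,0],"delta_rot":[0,-35,0],"fingers":1},{"slide":[0,0,0],"delta_rot":[0,-42,0],"fingers":1},{"slide":[0,0,0],"delta_rot":[0,-49,0],"fingers":1},{"slide":[0,0,0],"delta_rot":[0,-56,0],"fingers":1},{"slide":[0,0,0],"delta_rot":[0,-63,0],"fingers":1},{"slide":[0,0,0],"delta_rot":[0,-70,0],"fingers":1},{"slide":[0,0,0],"delta_rot":[0,-77,0],"fingers":1},{"slide":[0,0,0],"delta_rot":[0,-84,0],"fingers":1}])

```text
time_s: 3.45
eef_pos: [0.5601, 0.1902, 0.217]
eef_rot: [[-0.025, -0.006, -1.0], [1.0, 0.003, -0.025], [0.003, -1.0, 0.005]]
force: [-0.3, -0.0, -0.6]
opening: 1.008
```

```bash
cat >> h.py <<'E'
import pickle
def wsnap(k):
    o=get_obs(); f=grab_frame('wrist'); cv2.imwrite(f'pics/{k}.png',f[:,:,::-1]); pickle.dump(o,open(k+'.pkl','wb'))
    print(o['time_s'],o['q'],o['joint_velocities'],o['eef_pos'],o['eef_rot'].tolist())
def wl(k): return camT('wrist',pickle.load(open(k+'.pkl','rb')))
E
python3 -c "
from h import *
wsnap('w2')"
```

```text
3.45 [12.3856 13.8385 -8.5863 67.848   0.2344 10.9361] [  0.0126  -0.0541  -0.0019  -0.0328  -0.0847 -83.0936] [0.5601 0.1902 0.217 ] [[-0.025277552349973344, -0.005527396279228188, -0.9996651905701063], [0.9996756218882712, 0.0029750808446104794, -0.02529426607486794], [0.00311389619167705, -0.9999802981980898, 0.0054504005510653195]]
```

View pics/w2.png

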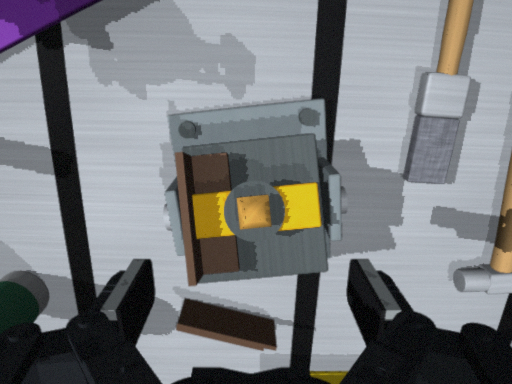

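Request:
carry_out(deltas=[{"slide":[0,0,-0.015],"delta_rot":[6,0,0],"fingers":1},{"slide":[0,0,-0.035],"delta_rot":[12,0,0],"fingers":1},{"slide":[0,0,-0.055],"delta_rot":[18,0,0],"fingers":1},{"slide":[0,0,-0.07],"delta_rot":[24,0,0],"fingers":1},{"slide":[0,0,-0.085],"delta_rot":[30,0,0],"fingers":1},{"slide":[0,0,-0.096],"delta_rot":[36,0,0],"fingers":1},{"slide":[0,0,-0.096],"delta_rot":[36,0,0],"fingers":1},{"slide":[0,0,-0.096],"delta_rot":[36,0,0],"fingers":1},{"slide":[0,0,-0.096],"delta_rot":[36,0,0],"fingers":1}])

```text
time_s: 4.25
eef_pos: [0.656, 0.1917, 0.2159]
eef_rot: [[-0.026, -0.593, -0.805], [1.0, -0.014, -0.023], [0.002, -0.805, 0.593]]
force: [0.6, -0.2, 0.2]
opening: 0.998
```

```bash
python3 -c "
from h import *
wsnap('w3')
crop('pics/w2.png','pics/w2a.png',155,90,355,290,3)
"
```

```text
4.25 [  9.0678  48.7521  38.1588 115.5359   4.572    6.02  ] [ 0.8624 -5.2303 -0.6878  0.3805  0.0991 -0.3332] [0.656  0.1917 0.2159] [[-0.02643178767405969, -0.592949206560784, -0.8048059387450431], [0.9996482152441213, -0.013912504778736312, -0.022580699059699172], [0.0021923411222906737, -0.8051196685274299, 0.5931083484412315]]
```

View pics/w3.png

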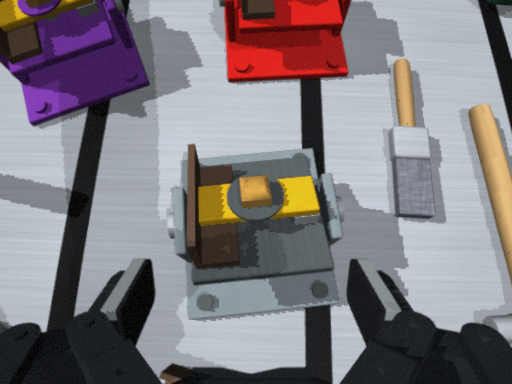

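View pics/w2a.png

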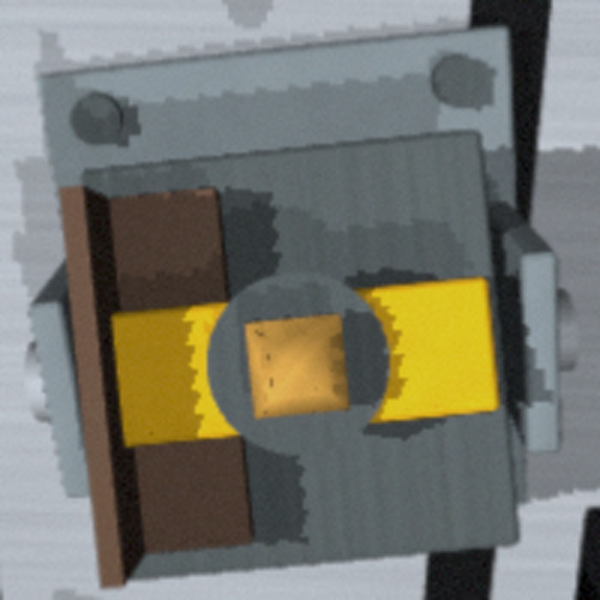

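```bash
python3 -c "
from h import *
crop('pics/w3.png','pics/w3a.png',165,135,355,325,4)
crop('pics/w3.png','pics/w3b.png',220,165,300,225,9)
"
```

```text
(no output)
```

View pics/w3a.png

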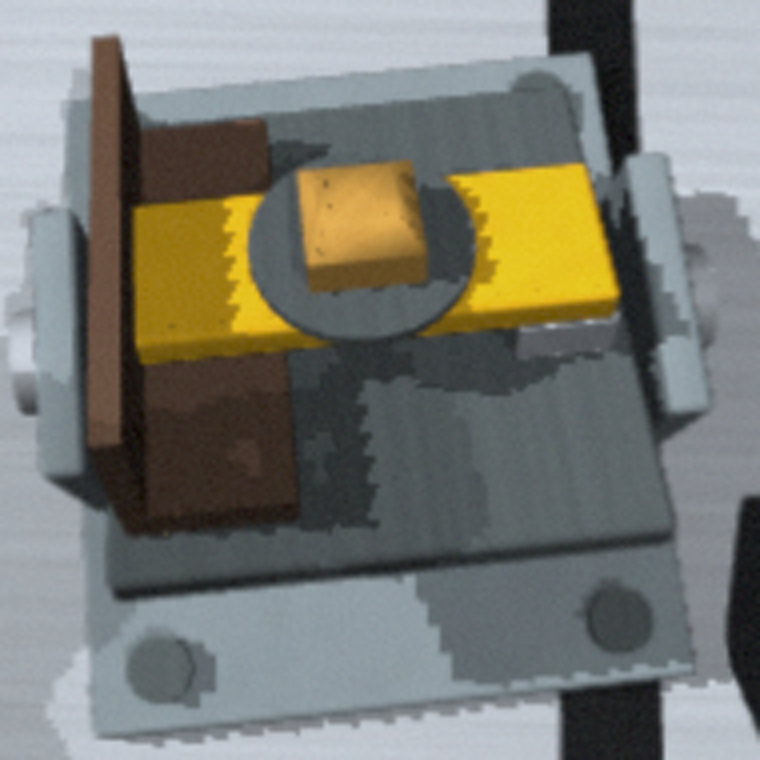

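View pics/w3b.png

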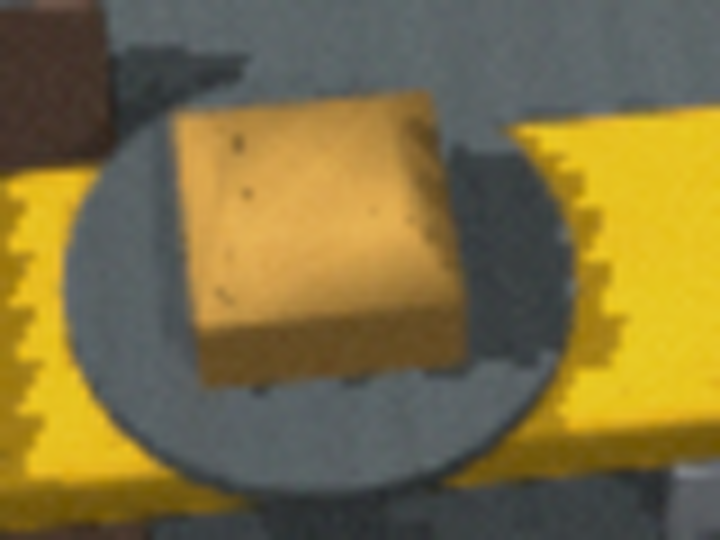

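```bash
cat > b.py <<'E'
from h import *
A=wl('w2');B=wl('w3')
a=lambda x,y:[155+(x+.5)/3-.5,90+(y+.5)/3-.5]
b=lambda x,y:[165+(x+.5)/4-.5,135+(y+.5)/4-.5]
c=lambda x,y:[220+(x+.5)/9-.5,165+(y+.5)/9-.5]
def t2(p,q):
    r=ray(A[0],[p],A[1]);s=ray(B[0],[q],B[1]); return tri([(r[0],r[1][0]),(s[0],s[1][0])])
P={}
for n,p,q in [('platNR',a(478,131),b(574,88)),('platFR',a(518,541),b(671,530)),('strapN',a(487,280),b(585,164)),('strapF',a(498,408),b(618,300)),
 ('teeF',a(250,543),b(298,515)),('teeN',a(217,190),b(267,120)),('baseNR',a(510,28),b(592,55)),('baseNL',a(40,75),b(68,100)),('washer',a(298,365),c(320,285)),
 ('hNL',a(245,325),c(175,115)),('hNR',a(340,314),c(430,92)),('hFL',a(255,418),c(200,330)),('hFR',a(350,408),c(467,310))]:
    X,e=t2(p,q); P[n]=X; print(n,X,e[0])
def dr(n,m): 
    d=P[m]-P[n]; L=np.linalg.norm(d); print(n,m,'len',L,'dir',d/L,'pitch',np.arctan2(d[2],np.hypot(d[0],d[1])),'yaw',np.degrees(np.arctan2(d[1],d[0])))
dr('platNR','platFR');dr('strapN','strapF');dr('teeN','teeF');dr('baseNR','baseNL');dr('hNL','hFL');dr('hNR','hFR');dr('hNL','hNR');dr('hFL','hFR')
h=np.mean([P[k] for k in ['hNL','hNR','hFL','hFR']],0);print('h',h)
r=ray(A[0],[a(298,365)],A[1]);print('ray',r[1])
E
python3 b.py
```

```text
platNR [0.5211 0.2458 0.0454] 0.0012571048924517943
platFR [0.633  0.259  0.0799] 0.00043340272334805
strapN [0.5547 0.2431 0.0809] 0.00019421580064886597
strapF [0.5875 0.2475 0.089 ] 6.559881148530082e-05
teeF [0.6324 0.1827 0.0847] 0.00024433250358600535
teeN [0.5372 0.1713 0.0587] 3.935183937680436e-05
baseNR [0.4942 0.2591 0.0082] 0.00010618842768902343
baseNL [0.5122 0.1121 0.0086] 0.00010868838394272382
washer [0.577  0.1944 0.0878] 3.1125143698457855e-05
hNL [0.5634 0.1806 0.0957] 1.9981276643806256e-05
hNR [0.5603 0.2042 0.0949] 8.250986324246673e-05
hFL [0.5858 0.1837 0.1022] 0.00011871362672545743
hFR [0.583  0.2073 0.1011] 4.495029709286225e-05
platNR platFR len 0.11788404742181437 dir [0.9496 0.1113 0.2929] pitch 0.29727655071426123 yaw 6.683013816918349
strapN strapF len 0.034073182283988646 dir [0.9627 0.1293 0.2378] pitch 0.24009270002376057 yaw 7.648870388798727
teeN teeF len 0.09929267196162835 dir [0.9585 0.1145 0.2611] pitch 0.2641492017196085 yaw 6.813612668669946
baseNR baseNL len 0.14813449331990922 dir [ 0.1214 -0.9926  0.0029] pitch 0.0029028767818983733 yaw -83.02527083401039
hNL hFL len 0.023470823063775858 dir [0.9521 0.1319 0.2759] pitch 0.27955004622840635 yaw 7.887678924218216
hNR hFR len 0.02377963687705504 dir [0.9566 0.1335 0.259 ] pitch 0.26199142695796784 yaw 7.944118286764469
hNL hNR len 0.023750282386124526 dir [-0.1343  0.9904 -0.0336] pitch -0.0335893722935282 yaw 97.7222798692193
hFL hFR len 0.023790329462526023 dir [-0.1172  0.992  -0.0469] pitch -0.0468730762822531 yaw 96.73751005060309
h [0.5731 0.194  0.0985]
ray [[ 0.3675  0.0226 -0.9297]]
```

```bash
python3 -c "
from h import *
crop('pics/w1.png','pics/w1a.png',195,80,375,230,4.4)
"
```

```text
(no output)
```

View pics/w1a.png

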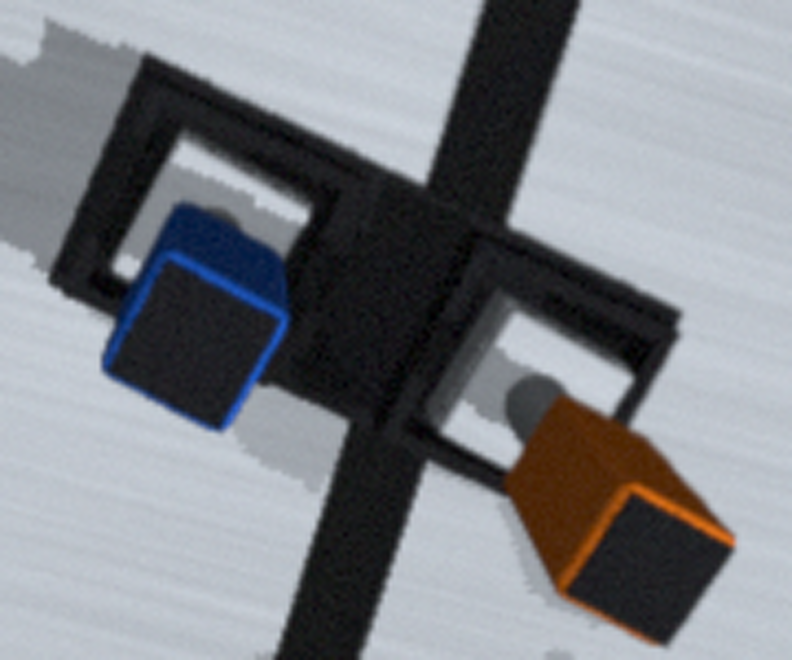

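Run:
```python
from h import *
A=wl('w1'); a=lambda x,y:[195+(x+.5)/4.4-.5,80+(y+.5)/4.4-.5]
def show(n,ps,z):
    X=onplane(A,[a(*p) for p in ps],z); print(n,X.mean(0),X.tolist())
    for i in range(len(X)):
        d=X[(i+1)%len(X)]-X[i]; print('  len',np.linalg.norm(d),'yaw%90',np.degrees(np.arctan2(d[1],d[0]))%90)
show('blue',[(170,252),(287,320),(222,430),(105,365)],.156)
show('orange',[(632,485),(735,543),(665,645),(562,590)],.156)
show('caddy',[(147,57),(680,315),(505,492),(52,282)],.028)
show('caddyEdge',[(147,57),(680,315)],.028)
show('caddyL',[(147,57),(52,282)],.028)
```

```text
blue [ 0.5271 -0.1931  0.156 ] [[0.5420585054225003, -0.1841237127122376, 0.15600000000000003], [0.5357864689532553, -0.20817479252330992, 0.15600000000000003], [0.5121237404493741, -0.20230037597470654, 0.15600000000000003], [0.5183188766858318, -0.1779051148089012, 0.15600000000000003]]
  len 0.024855439677264012 yaw%90 75.38394004785482
  len 0.02438100674777184 yaw%90 76.05783595600187
  len 0.02516959436177152 yaw%90 75.75103880731234
  len 0.024540597638163585 yaw%90 75.32117644858546
orange [ 0.5082 -0.2901  0.156 ] [[0.5231181531008301, -0.28097533200737856, 0.15600000000000003], [0.517470673154373, -0.3046574794523542, 0.15600000000000003], [0.49335920331110183, -0.29925941014225044, 0.15600000000000003], [0.49890999741526165, -0.2753473395279316, 0.15600000000000003]]
  len 0.024346214025001957 yaw%90 76.58718765042804
  len 0.024708341309761354 yaw%90 77.38072512113735
  len 0.024547880483881807 yaw%90 76.93118749509135
  len 0.024853754264606207 yaw%90 76.91217372794182
caddy [ 0.5228 -0.2333  0.028 ] [[0.5667479588172646, -0.16481564671850163, 0.028000000000000025], [0.5
[... 232 characters left out ...]
5263542479
  len 0.06790677235016523 yaw%90 64.30979518096643
  len 0.1387604988850044 yaw%90 80.40098798905915
  len 0.06436676317432422 yaw%90 81.28012893586245
caddyEdge [ 0.554  -0.2431  0.028 ] [[0.5667479588172646, -0.16481564671850163, 0.028000000000000025], [0.5411808978336329, -0.32131303989692667, 0.028000000000000025]]
  len 0.15857209300183717 yaw%90 80.7215263542479
  len 0.15857209300183717 yaw%90 80.72152635424791
caddyL [ 0.5349 -0.1599  0.028 ] [[0.5667479588172646, -0.16481564671850163, 0.028000000000000025], [0.5031251873866319, -0.15505741137470033, 0.028000000000000025]]
  len 0.06436676317432422 yaw%90 81.28012893586248
  len 0.06436676317432422 yaw%90 81.28012893586245
```

```bash
cat >> h.py <<'E'
def Rdown(yaw):
    y=np.radians(yaw); x=np.array([np.cos(y),np.sin(y),0]); d=np.array([0,0,-1.]); return np.c_[x,d,np.cross(x,d)]
def plan(p,Rt):
    o=get_obs(); s=slide(p,o); r=rv(Rt,o); print('slide',s,'|',np.linalg.norm(s),'rot',r,'|',np.linalg.norm(r)); return s,r
def rows(p,Rt,n,f):
    s,r=plan(p,Rt); import json
    print(json.dumps([{"slide":[round(float(v*k/n),4) for v in s],"delta_rot":[round(float(v*k/n),2) for v in r],"fingers":f} for k in range(1,n+1)]))
E
python3 - <<'E'
from h import *
plan([.527,-.193,.27],Rdown(75.6))
E
```

```text
slide [-0.3814  0.0397  0.1434] | 0.40940858230918825 rot [-35.9801  15.4756  -4.8839] | 39.470375303193585
```

Request:
carry_out(deltas=[{"slide":[-0.02,-0.008,0.012],"delta_rot":[-3,1.3,-0.4],"fingers":1},{"slide":[-0.055,-0.008,0.025],"delta_rot":[-6,2.6,-0.8],"fingers":1},{"slide":[-0.09,-0.005,0.038],"delta_rot":[-10,4.3,-1.4],"fingers":1},{"slide":[-0.125,0.0,0.05],"delta_rot":[-14,6,-1.9],"fingers":1},{"slide":[-0.16,0.005,0.063],"delta_rot":[-18,7.7,-2.4],"fingers":1},{"slide":[-0.195,0.01,0.076],"delta_rot":[-22,9.5,-3],"fingers":1},{"slide":[-0.23,0.017,0.089],"delta_rot":[-26,11.2,-3.5],"fingers":1},{"slide":[-0.265,0.023,0.102],"delta_rot":[-30,12.9,-4.1],"fingers":1},{"slide":[-0.3,0.028,0.115],"delta_rot":[-34,14.6,-4.6],"fingers":1},{"slide":[-0.335,0.033,0.128],"delta_rot":[-36,15.5,-4.9],"fingers":1},{"slide":[-0.37,0.038,0.14],"delta_rot":[-36,15.5,-4.9],"fingers":1},{"slide":[-0.3814,0.0397,0.1434],"delta_rot":[-36,15.5,-4.9],"fingers":1}])

```text
time_s: 5.3
eef_pos: [0.5233, -0.1956, 0.2752]
eef_rot: [[0.254, 0.008, -0.967], [0.967, -0.006, 0.253], [-0.004, -1.0, -0.009]]
force: [0.4, 0.2, -0.1]
opening: 0.999
```

Request:
carry_out(deltas=[{"slide":[0,0,0],"delta_rot":[0,0,0],"fingers":1}])

```text
time_s: 5.38
eef_pos: [0.521, -0.197, 0.2783]
eef_rot: [[0.258, 0.013, -0.966], [0.966, -0.009, 0.258], [-0.005, -1.0, -0.014]]
force: [-0.1, -0.3, -0.2]
opening: 1.003
```

```bash
python3 -c "
from h import *
wsnap('w4')
plan([.527,-.193,.27],Rdown(75.6))"
```

```text
5.3833 [-27.3075   7.6656  -8.5893  72.8739  -0.1155 -12.373 ] [-1.2989 -7.7137 -2.3325  0.9397  0.0915  0.3443] [ 0.521  -0.197   0.2783] [[0.2577622747604914, 0.012585789467527898, -0.9661263931876491], [0.9661942326035678, -0.008766212033335847, 0.2576661763021858], [-0.005226336565842684, -0.999882368796483, -0.01441991595103364]]
slide [ 0.0045  0.0093 -0.0046] | 0.011327989289453494 rot [ 0.8564 -0.4741 -0.3013] | 1.0242149185045566
```

View pics/w4.png

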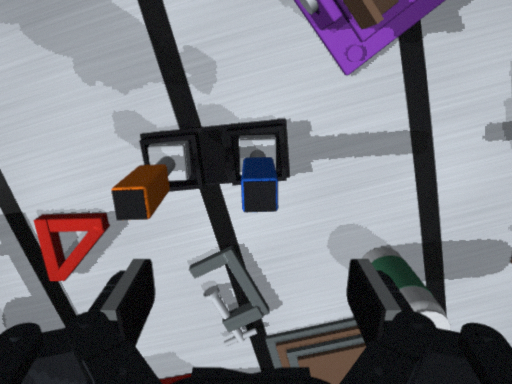

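```bash
python3 -c "
from h import *
crop('pics/w4.png','pics/w4a.png',130,110,300,220,4.6)
"
```

```text
(no output)
```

View pics/w4a.png

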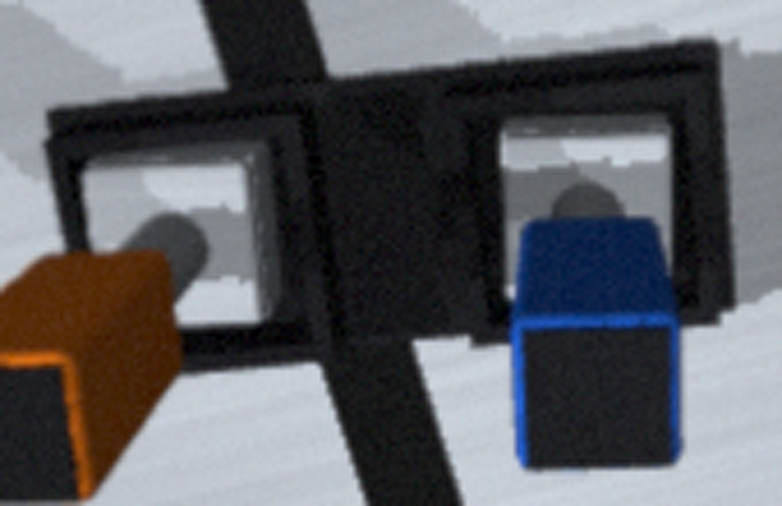

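Run:
```python
from h import *
A=wl('w4'); a=lambda x,y:[130+(x+.5)/4.6-.5,110+(y+.5)/4.6-.5]
B=wl('w1'); b=lambda x,y:[195+(x+.5)/4.4-.5,80+(y+.5)/4.4-.5]
def show(n,ps,z):
    X=onplane(A,[a(*p) for p in ps],z); print(n,X.mean(0),X.tolist())
    for i in range(len(X)):
        d=X[(i+1)%len(X)]-X[i]; print('  len',np.linalg.norm(d),'yaw%90',np.degrees(np.arctan2(d[1],d[0]))%90)
show('blue',[(513,318),(680,315),(680,466),(520,466)],.156)
def t2(p,q):
    r=ray(A[0],[p],A[1]);s=ray(B[0],[q],B[1]); return tri([(r[0],r[1][0]),(s[0],s[1][0])])
# w4 corner order <-> w1 : image rotated ~150deg
P=[]
for p,q in zip([(513,318),(680,315),(680,466),(520,466)],[(222,430),(105,365),(170,252),(287,320)]):
    X=t2(a(*p),b(*q)); P.append(X[0]); print(X)
P=np.array(P);print(P.mean(0),np.linalg.norm(P-np.roll(P,1,0),axis=1),[np.degrees(np.arctan2(*(d[1::-1])))%90 for d in P-np.roll(P,1,0)])
# socket inside (z .034) visible corners far left / right
print(onplane(A,[a(500,118),a(672,122)],.034))
print('caddy tops far edge', t2(a(718,40),b(52,282)))
```

```text
blue [ 0.5252 -0.1912  0.156 ] [[0.5094312424515492, -0.2012244740804352, 0.156], [0.5158020580339879, -0.17524909694381618, 0.15599999999999997], [0.5412507358580125, -0.18132842982212619, 0.15600000000000003], [0.5344602689291892, -0.2069520696998811, 0.15599999999999997]]
  len 0.026745233380455542 yaw%90 76.2194500119259
  len 0.026164737553361822 yaw%90 76.56463316406767
  len 0.026508137650470963 yaw%90 75.15735014386443
  len 0.025676010554568193 yaw%90 77.11047711439772
(array([ 0.5112, -0.2021,  0.15  ]), [np.float64(0.00021613112635846963), np.float64(0.00021613112635845999)])
(array([ 0.5176, -0.1763,  0.1502]), [np.float64(0.0010672394084689273), np.float64(0.0010672394084689756)])
(array([ 0.5424, -0.1826,  0.1532]), [np.float64(0.0011816825753189096), np.float64(0.0011816825753188163)])
(array([ 0.5359, -0.2078,  0.1524]), [np.float64(0.00034661128942153945), np.float64(0.0003466112894216323)])
[ 0.5268 -0.1922  0.1514] [0.0254 0.0266 0.0257 0.026 ] [np.float64(77.06652897066408), np.float64(76.02351394580013), np.float64(75.84709712236287), np.float64(75.49282045087757)]
[[ 0.4975 -0.205   0.034 ]
 [ 0.5087 -0.1667  0.034 ]]
caddy tops far edge (array([ 0.498 , -0.1514,  0.0006]), [np.float64(0.0012543556872464117), np.float64(0.001254355687246436)])
```

```bash
python3 -c "
from h import *
plan([.526,-.192,.124],Rdown(75.9))"
```

```text
slide [ 0.0059  0.1553 -0.0012] | 0.15542324687238232 rot [ 0.8556 -0.7741 -0.3035] | 1.1931017250550369
```

Request:
carry_out(deltas=[{"slide":[0.006,0.02,-0.0012],"delta_rot":[0.86,-0.77,-0.3],"fingers":1},{"slide":[0.006,0.045,-0.0012],"delta_rot":[0.86,-0.77,-0.3],"fingers":1},{"slide":[0.006,0.07,-0.0012],"delta_rot":[0.86,-0.77,-0.3],"fingers":1},{"slide":[0.006,0.095,-0.0012],"delta_rot":[0.86,-0.77,-0.3],"fingers":1},{"slide":[0.006,0.12,-0.0012],"delta_rot":[0.86,-0.77,-0.3],"fingers":1},{"slide":[0.006,0.14,-0.0012],"delta_rot":[0.86,-0.77,-0.3],"fingers":1},{"slide":[0.006,0.155,-0.0012],"delta_rot":[0.86,-0.77,-0.3],"fingers":1},{"slide":[0.006,0.1553,-0.0012],"delta_rot":[0.86,-0.77,-0.3],"fingers":1},{"slide":[0.006,0.1553,-0.0012],"delta_rot":[0.86,-0.77,-0.3],"fingers":1}])

```text
time_s: 6.18
eef_pos: [0.5252, -0.1895, 0.1228]
eef_rot: [[0.241, -0.003, -0.97], [0.97, 0.002, 0.241], [0.001, -1.0, 0.003]]
force: [-0.6, -1.1, 0.7]
opening: 0.999
```

```bash
python3 -c "
from h import *
wsnap('w5')
plan([.526,-.192,.124],Rdown(75.9))"
```

```text
6.1833 [-26.4836  15.1345 -19.2295  55.8295   0.0257 -12.5309] [-0.4733 -1.3625  2.5312  0.2002 -0.1508 -0.2103] [ 0.5252 -0.1895  0.1228] [[0.24112299529064152, -0.0028223763287332604, -0.9704904612276868], [0.9704938593185901, 0.001907352986686371, 0.2411182926065393], [0.00117054131829598, -0.9999941980813905, 0.003199005560948201]]
slide [-0.0016  0.0001 -0.0001] | 0.0016460531589034457 rot [-0.0232  0.1164  0.0255] | 0.12135399144538664
```

View pics/w5.png

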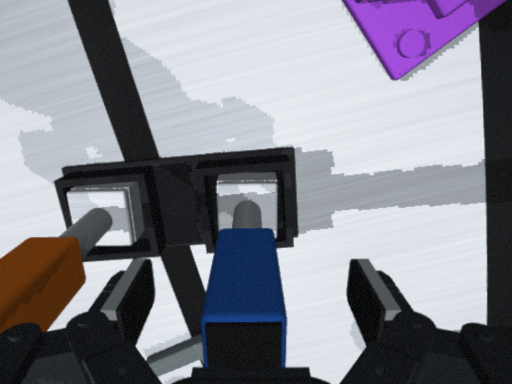

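Request:
carry_out(deltas=[{"slide":[-0.0018,0,0],"delta_rot":[0,0,0],"fingers":1},{"slide":[-0.0018,0,0],"delta_rot":[0,0,0],"fingers":-1},{"slide":[-0.0018,0,0],"delta_rot":[0,0,0],"fingers":-1},{"slide":[-0.0018,0,0],"delta_rot":[0,0,0],"fingers":-1},{"slide":[-0.0018,0,0],"delta_rot":[0,0,0],"fingers":-1},{"slide":[-0.0018,0,0],"delta_rot":[0,0,0],"fingers":-1},{"slide":[-0.0018,0,0],"delta_rot":[0,0,0],"fingers":-1},{"slide":[-0.0018,0,0],"delta_rot":[0,0,0],"fingers":-1},{"slide":[-0.0018,0,0],"delta_rot":[0,0,0],"fingers":-1},{"slide":[-0.0018,0,0],"delta_rot":[0,0,0],"fingers":-1}], force=80)

```text
time_s: 7.07
eef_pos: [0.5264, -0.1923, 0.1247]
eef_rot: [[0.242, 0.001, -0.97], [0.97, 0.0, 0.242], [0.0, -1.0, -0.001]]
force: [0.7, 0.6, 4.2]
opening: 0.319
```

```bash
python3 -c "
from h import *
wsnap('w6'); print(get_obs())"
```

```text
7.0667 [-26.6961  15.0716 -19.0482  55.8369   0.0352 -12.7143] [-0.0467 -0.0756  0.0213  0.0312 -0.0411 -0.1256] [ 0.5264 -0.1923  0.1247] [[0.24161257238958175, 0.0009500726635793721, -0.9703723317496347], [0.9703727001338417, 0.00020991094584682269, 0.24161286963312212], [0.00043324155658854935, -0.9999995266495524, -0.0008712074522820239]]
{'time_s': 7.1167, 'q': array([-26.6937,  15.073 , -19.0482,  55.8361,   0.032 , -12.7125]), 'joint_velocities': array([ 0.0249, -0.0021, -0.1139,  0.0481,  0.0203, -0.1045]), 'joint_torque': array([ -0.5572, -37.6487,  23.9836,   0.0067,  -0.2423,  -0.006 ]), 'eef_pos': array([ 0.5264, -0.1923,  0.1247]), 'eef_rot': array([[ 0.2416,  0.0009, -0.9704],
       [ 0.9704,  0.0002,  0.2416],
       [ 0.0004, -1.    , -0.0008]]), 'force': array([0.6483, 0.9623, 4.8054]), 'ft_torque': array([ 0.1345, -0.1222, -0.0107]), 'opening': 0.31976879356156723}
```

View pics/w6.png

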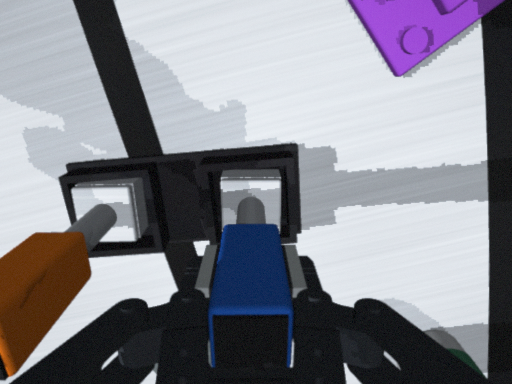

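Request:
carry_out(deltas=[{"slide":[0,-0.006,0],"delta_rot":[0,0,0],"fingers":-1},{"slide":[0,-0.02,0],"delta_rot":[0,0,0],"fingers":-1},{"slide":[0,-0.045,0],"delta_rot":[0,0,0],"fingers":-1},{"slide":[0,-0.075,0],"delta_rot":[0,0,0],"fingers":-1},{"slide":[0,-0.105,0],"delta_rot":[0,0,0],"fingers":-1},{"slide":[0,-0.135,0],"delta_rot":[0,0,0],"fingers":-1},{"slide":[0,-0.15,0],"delta_rot":[0,0,0],"fingers":-1},{"slide":[0,-0.15,0],"delta_rot":[0,0,0],"fingers":-1}])

```text
time_s: 7.78
eef_pos: [0.5276, -0.1932, 0.278]
eef_rot: [[0.242, 0.006, -0.97], [0.97, -0.003, 0.242], [-0.001, -1.0, -0.006]]
force: [0.3, -0.6, -5.6]
opening: 0.316
```

```bash
cat >> h.py <<'E'
psi,t=np.radians(7.0),0.268
n=np.array([-np.sin(t)*np.cos(psi),-np.sin(t)*np.sin(psi),np.cos(t)])
top=np.array([.5731,.194,.0985])+.006*n
def Rbolt(yaw_extra=0.5,cw=0):
    yf=np.array([-np.sin(psi),np.cos(psi),0]); B=np.c_[yf,-n,np.cross(yf,-n)]
    return B@R.from_euler('y',cw-yaw_extra,degrees=True).as_matrix()
L=0.1187
E
python3 -c "
from h import *
wsnap('w7'); print(n,top); plan(top+n*(.035+L),Rbolt())"
```

```text
7.7833 [-26.7091   8.5059  -7.6424  73.498    0.0092 -12.7227] [-0.0687  1.7984 -4.2    -3.223   0.1395  0.0712] [ 0.5276 -0.1932  0.278 ] [[0.24169428422046138, 0.005586943058019273, -0.9703363638668939], [0.9703517023463831, -0.0026311177608459857, 0.24168295548673868], [-0.0012028003305666745, -0.9999809314614929, -0.006057225831168734]]
[-0.2628 -0.0323  0.9643] [0.5715 0.1938 0.1043]
slide [0.3713 0.0226 0.0878] | 0.3822051999959444 rot [-15.0607 -21.3509  -2.7913] | 26.276887656026098
```

View pics/w7.png

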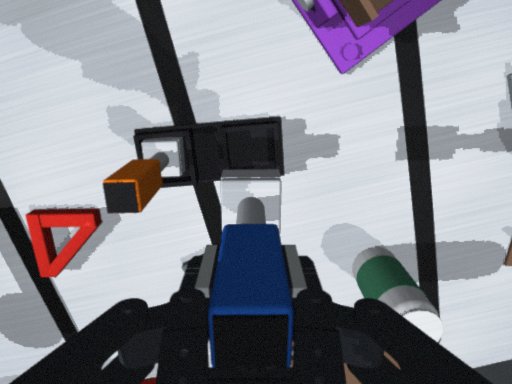

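Run:
```python
from h import *
crop('pics/w7.png','pics/w7a.png',190,150,310,250,6)
c=calibration('wrist'); M=np.array(c['mount'])
def ty(px,y):
    o,d=ray(c,px,M); return o+d*((y-o[1])/d[:,1])[:,None]
print(ty([[221,178],[281,178]],L-.028))
print(ty([[215,226],[286,226]],L-.080),'handle bottom')
```

```text
[[-0.0184  0.0907  0.0216]
 [ 0.02    0.0907  0.0216]]
[[-0.0175  0.0387  0.0115]
 [ 0.0184  0.0387  0.0115]] handle bottom
```

View pics/w7a.png

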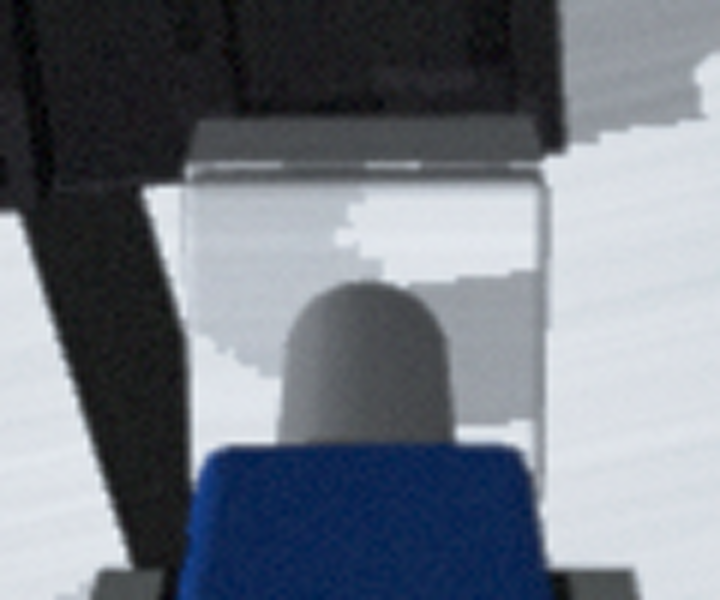

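Run:
```python
from h import *
c=calibration('wrist'); M=np.array(c['mount'])
def ty(px,y):
    o,d=ray(c,px,M); return o+d*((y-o[1])/d[:,1])[:,None]
q=lambda x,y:[190+(x+.5)/6-.5,150+(y+.5)/6-.5]
a=ty([q(183,173),q(548,173)],L-.028); b=ty([q(194,118),q(541,118)],L)
print(a,a.mean(0),b,b.mean(0))
```

```text
[[-0.019   0.0907  0.0213]
 [ 0.02    0.0907  0.0213]] [0.0005 0.0907 0.0213] [[-0.0201  0.1187  0.0199]
 [ 0.0215  0.1187  0.0199]] [0.0007 0.1187 0.0199]
```

Request:
carry_out(deltas=[{"slide":[0.015,-0.01,0.004],"delta_rot":[-0.8,-1.1,-0.1],"fingers":-1},{"slide":[0.045,-0.02,0.01],"delta_rot":[-1.9,-2.7,-0.35],"fingers":-1},{"slide":[0.082,-0.025,0.019],"delta_rot":[-3.3,-4.7,-0.6],"fingers":-1},{"slide":[0.119,-0.025,0.028],"delta_rot":[-4.8,-6.8,-0.9],"fingers":-1},{"slide":[0.156,-0.025,0.037],"delta_rot":[-6.3,-9,-1.2],"fingers":-1},{"slide":[0.193,-0.025,0.046],"delta_rot":[-7.8,-11.1,-1.45],"fingers":-1},{"slide":[0.23,-0.025,0.054],"delta_rot":[-9.3,-13.2,-1.7],"fingers":-1},{"slide":[0.267,-0.025,0.063],"delta_rot":[-10.8,-15.3,-2],"fingers":-1},{"slide":[0.304,-0.02,0.072],"delta_rot":[-12.3,-17.5,-2.3],"fingers":-1},{"slide":[0.336,-0.01,0.08],"delta_rot":[-13.8,-19.6,-2.6],"fingers":-1},{"slide":[0.361,0.0,0.085],"delta_rot":[-15.06,-21.35,-2.79],"fingers":-1},{"slide":[0.371,0.012,0.088],"delta_rot":[-15.06,-21.35,-2.79],"fingers":-1}])

```text
time_s: 8.83
eef_pos: [0.527, 0.1918, 0.2594]
eef_rot: [[-0.136, 0.257, -0.957], [0.991, 0.035, -0.132], [-0.001, -0.966, -0.26]]
force: [0.5, -0.7, -4.8]
opening: 0.319
```

Request:
carry_out(deltas=[{"slide":[0,0,0],"delta_rot":[0,0,0],"fingers":-1},{"slide":[0,0,0],"delta_rot":[0,0,0],"fingers":-1}])

```text
time_s: 9.0
eef_pos: [0.5226, 0.1921, 0.2546]
eef_rot: [[-0.139, 0.247, -0.959], [0.99, 0.033, -0.135], [-0.002, -0.968, -0.249]]
force: [-0.6, -0.7, -4.9]
opening: 0.318
```

```bash
python3 -c "
from h import *
wsnap('w8'); plan(top+n*(.035+L),Rbolt()); o=get_obs(); print(o['force'],o['ft_torque'])
for k in ['scene']: cv2.imwrite('pics/s8.png',grab_frame(k)[:,:,::-1])
crop('pics/s8.png','pics/s8a.png',230,90,350,210,5)"
```

```text
9.0 [ 14.3471  -0.0339 -21.2159  54.4702  -1.6837   6.1536] [-1.9103 -0.8227  2.5902 -0.5123 -1.2046 -0.164 ] [0.5226 0.1921 0.2546] [[-0.13863706152314656, 0.24725443321810328, -0.9589812357007939], [0.9903417317355875, 0.03291375705269787, -0.13468459072823966], [-0.0017376867337711337, -0.9683914135568688, -0.24942945013399032]]
slide [-0.0035  0.0053 -0.0053] | 0.008244529097201988 rot [-0.6967  0.3781  0.1186] | 0.8015411864552565
[ 0.6572 -0.5542 -3.4154] [-0.0837  0.5406 -0.0502]
```

View pics/w8.png

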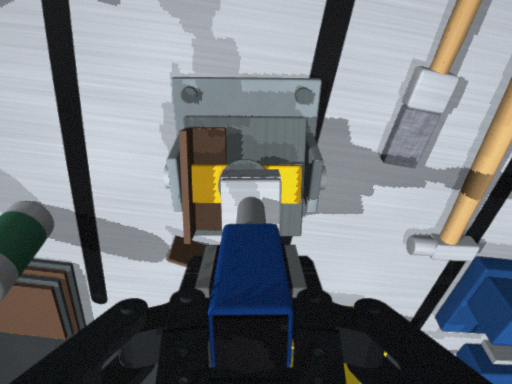

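View pics/s8a.png

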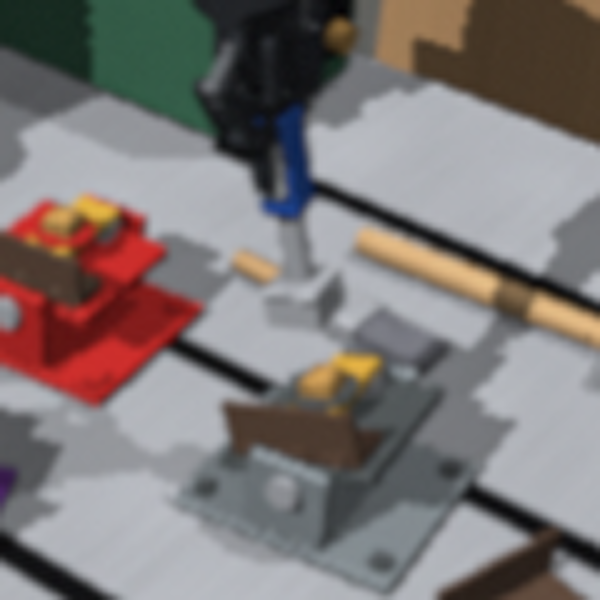

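```bash
python3 -c "
from h import *
plan(top+n*(.008+L),Rbolt())"
```

```text
slide [-0.0031  0.0335 -0.0036] | 0.03382865691591534 rot [-0.4965  0.3071  0.1157] | 0.5951740857915848
```

Request:
carry_out(deltas=[{"slide":[-0.003,0.003,-0.0036],"delta_rot":[-0.5,0.3,0.12],"fingers":-1},{"slide":[-0.003,0.01,-0.0036],"delta_rot":[-0.5,0.3,0.12],"fingers":-1},{"slide":[-0.003,0.02,-0.0036],"delta_rot":[-0.5,0.3,0.12],"fingers":-1},{"slide":[-0.003,0.028,-0.0036],"delta_rot":[-0.5,0.3,0.12],"fingers":-1},{"slide":[-0.003,0.033,-0.0036],"delta_rot":[-0.5,0.3,0.12],"fingers":-1},{"slide":[-0.003,0.033,-0.0036],"delta_rot":[-0.5,0.3,0.12],"fingers":-1},{"slide":[-0.003,0.033,-0.0036],"delta_rot":[-0.5,0.3,0.12],"fingers":-1},{"slide":[-0.003,0.033,-0.0036],"delta_rot":[-0.5,0.3,0.12],"fingers":-1}])

```text
time_s: 9.77
eef_pos: [0.5382, 0.1898, 0.227]
eef_rot: [[-0.13, 0.263, -0.956], [0.991, 0.032, -0.126], [-0.002, -0.964, -0.265]]
force: [0.6, -0.5, -4.9]
opening: 0.313
```

```bash
python3 -c "
from h import *
wsnap('w9'); plan(top+n*(.008+L),Rbolt()); o=get_obs(); print(o['force'],o['ft_torque'])
for k in ['scene','top']: cv2.imwrite('pics/'+k+'9.png',grab_frame(k)[:,:,::-1])
crop('pics/scene9.png','pics/s9a.png',240,90,340,190,6)
crop('pics/w9.png','pics/w9a.png',160,70,340,250,3.3)"
```

```text
9.7667 [ 13.7889   2.0086 -22.7783  49.9459  -1.7958   6.0438] [ 0.2252 -0.4823  0.5182 -0.1013  0.0294 -0.1417] [0.5382 0.1898 0.227 ] [[-0.13028965362754, 0.26307467362120024, -0.9559374049887966], [0.9914732161821802, 0.03229660268534741, -0.12624496444749161], [-0.002338322257358676, -0.9642347460831745, -0.265039405928509]]
slide [-0.0001  0.0008  0.0004] | 0.0009475528814079552 rot [0.0537 0.0091 0.0016] | 0.05451261460731841
[ 0.3513  0.0756 -4.5203] [-0.0832  0.589  -0.0158]
```

View pics/w9a.png

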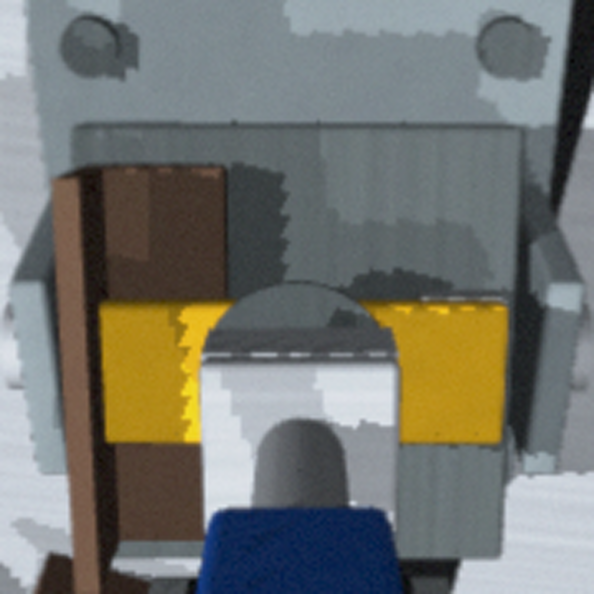

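View pics/s9a.png

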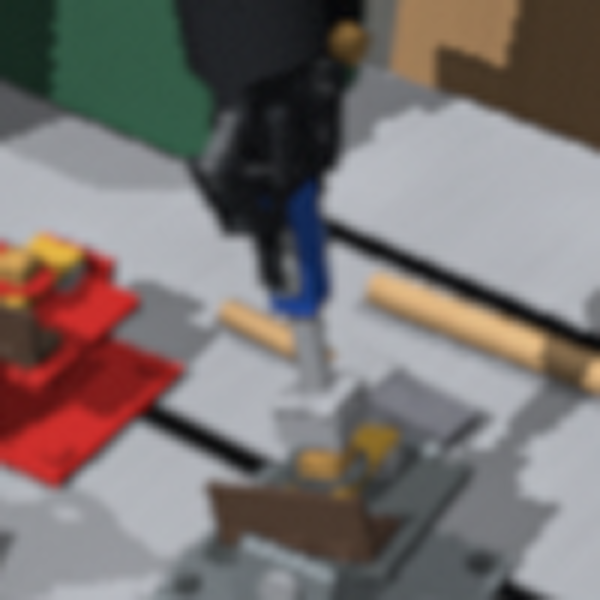

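Run:
```python
from h import *
c=calibration('wrist'); M=np.array(c['mount'])
def ty(px,y):
    o,d=ray(c,px,M); return (o+d*((y-o[1])/d[:,1])[:,None])*1000
q=lambda x,y:[160+(x+.5)/3.3-.5,70+(y+.5)/3.3-.5]
w=ty([q(302,283),q(256,292),q(350,292),q(222,322),q(392,325)],L+.024)
print('washer',w); 
# circle centre lsq r=24
from scipy.optimize import least_squares
print(least_squares(lambda p:np.hypot(w[:,0]-p[0],w[:,2]-p[1])-24,[0,0]).x)
print('mouth',ty([q(203,333),q(396,331)],L),'top',ty([q(203,362),q(398,362)],L-.028))
print('platform near edge ',ty([q(75,128),q(521,124)],L+.024+.010+.0))
print('strap near edge',ty([q(232,303),q(508,303)],L+.024))
```

```text
washer [[  1.0806 142.7     24.795 ]
 [ -9.8531 142.7     22.6181]
 [ 12.4918 142.7     22.6142]
 [-18.0985 142.7     15.2718]
 [ 22.6864 142.7     14.5237]]
[1.8887 1.3621]
mouth [[-20.6    118.7     19.0114]
 [ 21.5729 118.7     19.4548]] top [[-18.2722  90.7     20.7193]
 [ 19.6631  90.7     20.7123]]
platform near edge  [[-52.6181 152.7     60.0705]
 [ 52.8364 152.7     60.968 ]]
strap near edge [[-15.6108 142.7     19.9409]
 [ 50.2866 142.7     19.9691]]
```

Request:
carry_out(deltas=[{"slide":[0.001,0.002,0.001],"delta_rot":[0,0,0],"fingers":-1},{"slide":[0.001,0.006,0.001],"delta_rot":[0,0,0],"fingers":-1},{"slide":[0.001,0.01,0.001],"delta_rot":[0,0,0],"fingers":-1},{"slide":[0.001,0.014,0.001],"delta_rot":[0,0,0],"fingers":-1},{"slide":[0.001,0.016,0.001],"delta_rot":[0,0,0],"fingers":-1},{"slide":[0.001,0.016,0.001],"delta_rot":[0,0,0],"fingers":-1}])

```text
time_s: 10.42
eef_pos: [0.5412, 0.191, 0.2108]
eef_rot: [[-0.13, 0.263, -0.956], [0.991, 0.032, -0.126], [-0.003, -0.964, -0.264]]
force: [0.3, -1.0, -5.4]
opening: 0.313
```

```bash
cat >> h.py <<'E'
def st():
    o=get_obs(); e=o['eef_pos']-L*n*0+o['eef_rot'][:,1]*L  # mouth
    d=o['eef_rot'].T
    print('t',o['time_s'],'mouth above washer (along n)',(e-top)@n+.016,'F tool',d@o['force'],'M tool',d@o['ft_torque'],'lat err tool(mm)',d@(e-top)*1000,'tilt deg',np.degrees(np.arccos(-o['eef_rot'][:,1]@n)),'rot to Rbolt',rv(Rbolt()),'v',np.abs(o['joint_velocities']).max(),'open',o['opening'],'q',o['q'])
E
python3 -c "
from h import *
st()"
```

```text
t 10.4167 mouth above washer (along n) 0.008069101899856096 F tool [-0.9963  5.262   1.3181] M tool [0.5729 0.016  0.1893] lat err tool(mm) [0.8875 7.9308 1.2295] tilt deg 0.041034235858526016 rot to Rbolt [-0.0218  0.0082 -0.0348] v 0.6042560095284866 open 0.31314555590639004 q [ 13.86     3.1056 -23.6922  47.9771  -1.8448   6.1099]
```

Request:
carry_out(deltas=[{"slide":[0,0.002,0],"delta_rot":[0,0,0],"fingers":-1},{"slide":[0,0.004,0],"delta_rot":[0,0,0],"fingers":-1},{"slide":[0,0.006,0],"delta_rot":[0,0,0],"fingers":-1},{"slide":[0,0.007,0],"delta_rot":[0,0,0],"fingers":-1},{"slide":[0,0.007,0],"delta_rot":[0,0,0],"fingers":-1}])

```text
time_s: 10.83
eef_pos: [0.543, 0.1912, 0.2041]
eef_rot: [[-0.13, 0.262, -0.956], [0.991, 0.031, -0.126], [-0.003, -0.964, -0.264]]
force: [-0.2, -0.9, -4.7]
opening: 0.321
```

```bash
python3 -c "
from h import *
st()"
```

```text
t 10.8333 mouth above washer (along n) 0.0011380314534321506 F tool [-0.8528  4.4401  1.5714] M tool [ 0.659  -0.0126  0.1406] lat err tool(mm) [ 0.8428 14.862   1.2546] tilt deg 0.051034717896869634 rot to Rbolt [-0.0299  0.0079 -0.0414] v 0.11192305199447387 open 0.32116564816060816 q [ 13.834    3.6162 -24.0087  47.158   -1.8436   6.0854]
```

Request:
carry_out(deltas=[{"slide":[0,0.001,0],"delta_rot":[0,0,0],"fingers":-1},{"slide":[0,0.002,0],"delta_rot":[0,0,0],"fingers":-1},{"slide":[0,0.002,0],"delta_rot":[0,0,0],"fingers":-1},{"slide":[0,0.002,0],"delta_rot":[0,0,0],"fingers":-1}])

```text
time_s: 11.17
eef_pos: [0.5432, 0.1913, 0.204]
eef_rot: [[-0.13, 0.263, -0.956], [0.991, 0.031, -0.126], [-0.003, -0.964, -0.265]]
force: [-7.6, -2.0, 6.7]
opening: 0.315
```

```bash
python3 -c "
from h import *
st()
wsnap('w10')
for k in ['scene']: cv2.imwrite('pics/'+k+'10.png',grab_frame(k)[:,:,::-1])
crop('pics/scene10.png','pics/s10a.png',240,90,340,190,6)
crop('pics/w10.png','pics/w10a.png',160,70,340,250,3.3)"
```

```text
t 11.1667 mouth above washer (along n) 0.0009842730319895004 F tool [-0.9681 -8.4953  5.7888] M tool [ 1.6448 -0.0102  0.238 ] lat err tool(mm) [ 0.8755 15.0151  0.9665] tilt deg 0.0444736098022414 rot to Rbolt [-0.0029  0.0171 -0.0444] v 0.0954600862607491 open 0.3154823031572612 q [ 13.838    3.6341 -24.0064  47.1159  -1.8505   6.0792]
11.1667 [ 13.838    3.6341 -24.0064  47.1159  -1.8505   6.0792] [ 0.0056 -0.0475 -0.0457  0.0955  0.0351 -0.0065] [0.5432 0.1913 0.204 ] [[-0.13029895196451252, 0.2628826038808872, -0.9559889746716509], [0.99146978939235, 0.03149709586175395, -0.12647367186321676], [-0.0031368518037664414, -0.9643135742739911, -0.26474419848540803]]
```

View pics/w10a.png

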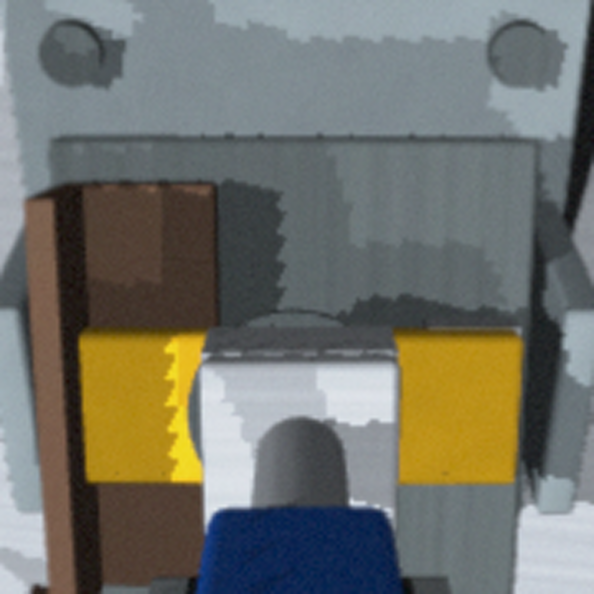

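View pics/s10a.png

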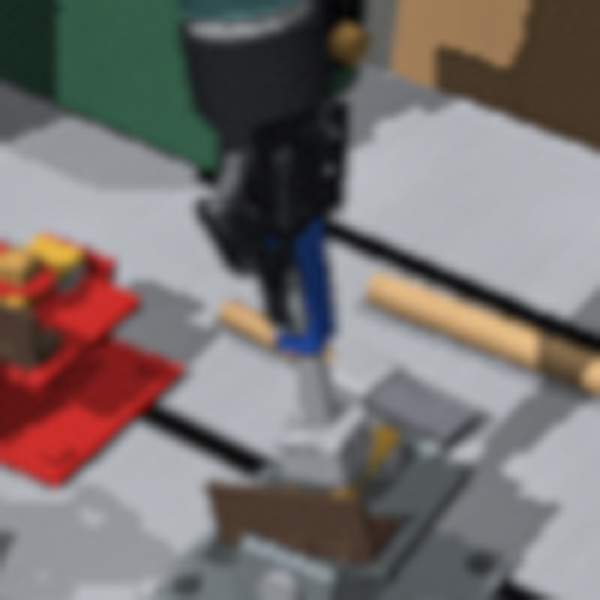

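```bash
python3 -c "
from h import *
crop('pics/w10.png','pics/w10b.png',205,155,300,230,8)"
```

```text
(no output)
```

View pics/w10b.png

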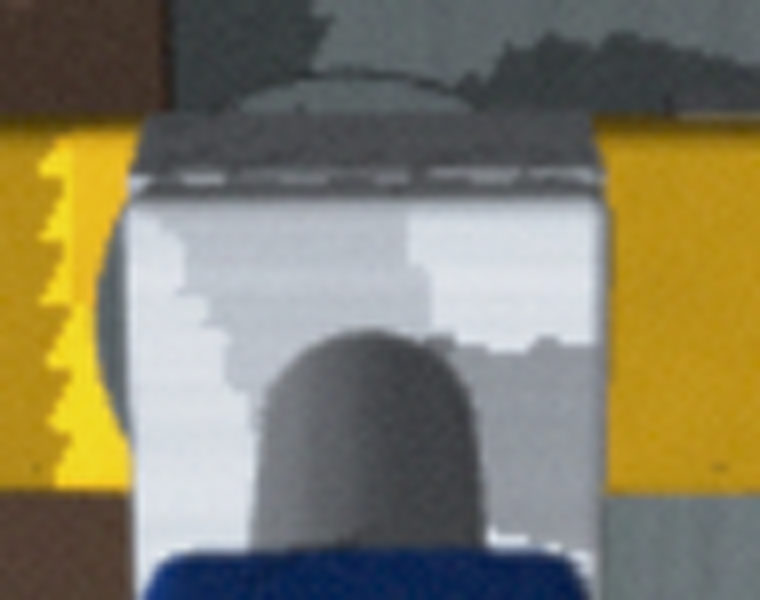

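Run:
```python
from h import *
from scipy.optimize import least_squares
c=calibration('wrist'); M=np.array(c['mount'])
def ty(px,y):
    o,d=ray(c,px,M); return (o+d*((y-o[1])/d[:,1])[:,None])*1000
q=lambda x,y:[205+(x+.5)/8-.5,155+(y+.5)/8-.5]
pts=[q(352,69),q(300,76),q(410,77),q(240,105),q(462,95),q(97,310),q(105,250),q(103,360),q(122,220),q(125,415)]
for k in (0,.002,.005,.01,.015,.02):
    w=ty(pts,L+k)
    s=least_squares(lambda p:np.hypot(w[:,0]-p[0],w[:,2]-p[1])-p[2],[0,0,24]); print(k,s.x,np.sqrt(2*s.cost/len(pts)))
print('mouth',ty([q(136,115),q(598,115)],L),'top',ty([q(130,195),q(605,195)],L-.028))
```

```text
0 [-0.4932  0.4691 23.7063] 0.261145929430012
0.002 [-0.5021 -0.2251 23.9052] 0.2633368824758857
0.005 [-0.5156 -1.2664 24.2035] 0.26662331204472983
0.01 [-0.5381 -3.0018 24.7008] 0.2721006946595008
0.015 [-0.5605 -4.7373 25.198 ] 0.27757807727426875
0.02 [-0.583  -6.4727 25.6952] 0.28305545988904107
mouth [[-20.281  118.7     20.2188]
 [ 21.3093 118.7     20.2105]] top [[-18.4913  90.7     20.9934]
 [ 19.6113  90.7     20.9862]]
```

Request:
carry_out(deltas=[{"slide":[-0.0007,0.0,0],"delta_rot":[0,0,0],"fingers":-1},{"slide":[-0.0007,0.0,0],"delta_rot":[0,2,0],"fingers":-1},{"slide":[-0.0007,0.0,0],"delta_rot":[0,5,0],"fingers":-1},{"slide":[-0.0007,0.0,0],"delta_rot":[0,8,0],"fingers":-1},{"slide":[-0.0007,0.0002,0],"delta_rot":[0,11,0],"fingers":-1},{"slide":[-0.0007,0.0004,0],"delta_rot":[0,14,0],"fingers":-1},{"slide":[-0.0007,0.0006,0],"delta_rot":[0,17,0],"fingers":-1},{"slide":[-0.0007,0.0008,0],"delta_rot":[0,20,0],"fingers":-1},{"slide":[-0.0007,0.001,0],"delta_rot":[0,20,0],"fingers":-1}])

```text
time_s: 12.02
eef_pos: [0.5439, 0.1902, 0.2038]
eef_rot: [[0.205, 0.264, -0.942], [0.975, 0.03, 0.221], [0.087, -0.964, -0.251]]
force: [-4.4, -2.5, 3.2]
opening: 0.319
```

```bash
python3 -c "
from h import *
st()"
```

```text
t 12.0167 mouth above washer (along n) 0.0006199332016902093 F tool [-3.0826 -4.2945  2.7757] M tool [ 0.7402 -0.0644  0.854 ] lat err tool(mm) [-0.5516 15.3807  0.2332] tilt deg 0.13504043728020929 rot to Rbolt [  0.0768 -20.0189  -0.1119] v 3.5233200178432935 open 0.31910369376471426 q [ 13.7435   3.6483 -24.0338  47.0212  -1.91    26.0225]
```

Request:
carry_out(deltas=[{"slide":[0,0.0002,0],"delta_rot":[0,3,0],"fingers":-1},{"slide":[0,0.0004,0],"delta_rot":[0,6,0],"fingers":-1},{"slide":[0,0.0006,0],"delta_rot":[0,9,0],"fingers":-1},{"slide":[0,0.0008,0],"delta_rot":[0,12,0],"fingers":-1},{"slide":[0,0.001,0],"delta_rot":[0,15,0],"fingers":-1},{"slide":[0,0.001,0],"delta_rot":[0,17,0],"fingers":-1}])

```text
time_s: 12.52
eef_pos: [0.5441, 0.1903, 0.2031]
eef_rot: [[0.472, 0.264, -0.841], [0.868, 0.03, 0.496], [0.157, -0.964, -0.215]]
force: [-2.9, -1.4, -0.7]
opening: 0.316
```

```bash
python3 -c "
from h import *
st(); wsnap('w11')"
```

```text
t 12.5167 mouth above washer (along n) -7.312520023953009e-05 F tool [-2.6918 -0.0839  1.9027] M tool [ 0.62   -0.3036  0.7439] lat err tool(mm) [-0.4836 16.0734  0.0726] tilt deg 0.13075514141690764 rot to Rbolt [  0.0996 -37.0148  -0.0883] v 22.7795492716431 open 0.3159472311463464 q [ 13.7447   3.6987 -24.0669  46.9273  -1.9017  43.0191]
12.5167 [ 13.7447   3.6987 -24.0669  46.9273  -1.9017  43.0191] [ 0.022   0.0395 -0.055  -0.1364 -0.0262 22.7795] [0.5441 0.1903 0.2031] [[0.4718010069570092, 0.2641750529076681, -0.8411987584724452], [0.867667860603776, 0.030454156373025166, 0.4962106690054878], [0.15670447826918854, -0.9639938204059392, -0.2148479013384661]]
```

View pics/w11.png

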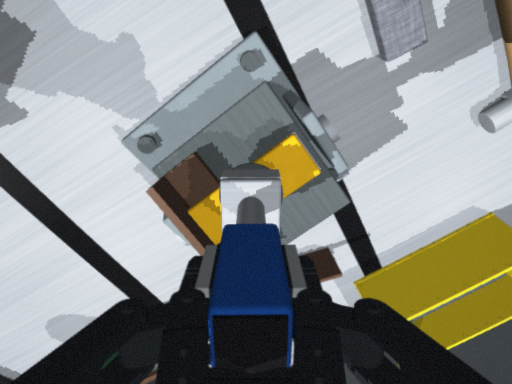

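Request:
carry_out(deltas=[{"slide":[0,0.0003,0],"delta_rot":[0,3,0],"fingers":-1},{"slide":[0,0.0006,0],"delta_rot":[0,6,0],"fingers":-1},{"slide":[0,0.0009,0],"delta_rot":[0,9,0],"fingers":-1},{"slide":[0,0.0012,0],"delta_rot":[0,12,0],"fingers":-1},{"slide":[0,0.0014,0],"delta_rot":[0,15,0],"fingers":-1},{"slide":[0,0.0016,0],"delta_rot":[0,18,0],"fingers":-1},{"slide":[0,0.0016,0],"delta_rot":[0,21,0],"fingers":-1},{"slide":[0,0.0018,0],"delta_rot":[0,24,0],"fingers":-1}])

```text
time_s: 13.23
eef_pos: [0.5446, 0.1905, 0.202]
eef_rot: [[0.773, 0.265, -0.576], [0.59, 0.031, 0.807], [0.231, -0.964, -0.132]]
force: [-4.1, -0.5, 2.5]
opening: 0.318
```

```bash
python3 -c "
from h import *
st()"
```

```text
t 13.2333 mouth above washer (along n) -0.0012762097547972598 F tool [-2.8794 -3.4942  1.57  ] M tool [ 0.3557 -0.2812  1.0429] lat err tool(mm) [-0.2059 17.2763 -0.0882] tilt deg 0.1301625575844348 rot to Rbolt [  0.1309 -61.0509  -0.0389] v 35.63974022727383 open 0.3182310686620205 q [ 13.745    3.7905 -24.1181  46.7591  -1.8863  67.0548]
```

Now the last part in small increments, watching the torque.

Request:
carry_out(deltas=[{"slide":[0,0.0002,0],"delta_rot":[0,2,0],"fingers":-1},{"slide":[0,0.0003,0],"delta_rot":[0,4,0],"fingers":-1},{"slide":[0,0.0003,0],"delta_rot":[0,5,0],"fingers":-1},{"slide":[0,0.0003,0],"delta_rot":[0,5,0],"fingers":-1}])

```text
time_s: 13.57
eef_pos: [0.5447, 0.1905, 0.2018]
eef_rot: [[0.82, 0.265, -0.508], [0.519, 0.031, 0.854], [0.242, -0.964, -0.112]]
force: [-2.0, -0.8, 0.1]
opening: 0.316
```

```bash
python3 -c "
from h import *
st()"
```

```text
t 13.5667 mouth above washer (along n) -0.0014906127736658559 F tool [-2.0508 -0.6494  0.3548] M tool [ 0.1251 -0.2185  0.9635] lat err tool(mm) [-0.1526 17.4907 -0.0969] tilt deg 0.13231653091547724 rot to Rbolt [  0.1369 -65.9783  -0.0289] v 0.8613206713151669 open 0.3164948916573499 q [ 13.7457   3.8064 -24.128   46.7281  -1.8851  71.9826]
```

Request:
carry_out(deltas=[{"slide":[0,0.0001,0],"delta_rot":[0,1.5,0],"fingers":-1},{"slide":[0,0.0002,0],"delta_rot":[0,3,0],"fingers":-1},{"slide":[0,0.0002,0],"delta_rot":[0,3,0],"fingers":-1}])

```text
time_s: 13.82
eef_pos: [0.5447, 0.1905, 0.2016]
eef_rot: [[0.846, 0.265, -0.464], [0.473, 0.031, 0.88], [0.247, -0.964, -0.099]]
force: [-3.3, -1.7, -0.1]
opening: 0.321
```

```bash
python3 -c "
from h import *
st()"
```

```text
t 13.8167 mouth above washer (along n) -0.00168059631567289 F tool [-3.602  -0.7961  0.0399] M tool [ 0.1226 -0.1602  0.9304] lat err tool(mm) [-0.1688 17.6806 -0.0722] tilt deg 0.1289973489533846 rot to Rbolt [  0.1344 -68.9985  -0.0273] v 1.801193902719718 open 0.32131670093098497 q [ 13.7472   3.8212 -24.1358  46.7096  -1.8844  75.0043]
```

Request:
carry_out(deltas=[{"slide":[0,0.0001,0],"delta_rot":[0,1.5,0],"fingers":-1},{"slide":[0,0.0001,0],"delta_rot":[0,3,0],"fingers":-1},{"slide":[0,0.0001,0],"delta_rot":[0,3,0],"fingers":-1}])

```text
time_s: 14.07
eef_pos: [0.5448, 0.1905, 0.2016]
eef_rot: [[0.869, 0.265, -0.419], [0.427, 0.031, 0.904], [0.252, -0.964, -0.086]]
force: [-1.6, -1.3, -0.5]
opening: 0.316
```

```bash
python3 -c "
from h import *
st()"
```

```text
t 14.0667 mouth above washer (along n) -0.0017514330065558602 F tool [-2.0262  0.0312 -0.4485] M tool [ 0.0425 -0.1635  0.8744] lat err tool(mm) [-0.1041 17.7516 -0.1267] tilt deg 0.13516126181801427 rot to Rbolt [  0.1431 -71.981   -0.0202] v 1.5939372955249245 open 0.31649274888629403 q [ 13.7447   3.8269 -24.1382  46.6941  -1.8858  77.9843]
```

Request:
carry_out(deltas=[{"slide":[0,0.0001,0],"delta_rot":[0,1.5,0],"fingers":-1},{"slide":[0,0.0002,0],"delta_rot":[0,3,0],"fingers":-1},{"slide":[0,0.0002,0],"delta_rot":[0,3,0],"fingers":-1}])

```text
time_s: 14.32
eef_pos: [0.5447, 0.1906, 0.2015]
eef_rot: [[0.888, 0.265, -0.375], [0.381, 0.031, 0.924], [0.256, -0.964, -0.073]]
force: [-2.0, -0.9, -0.7]
opening: 0.318
```

```bash
python3 -c "
from h import *
st(); wsnap('w12'); crop('pics/w12.png','pics/w12a.png',150,100,350,270,4)"
```

```text
t 14.3167 mouth above washer (along n) -0.0017924561929023863 F tool [-2.3344  0.1614 -0.0493] M tool [-0.0128 -0.6897  1.0112] lat err tool(mm) [-0.1093 17.7924 -0.0281] tilt deg 0.13357583541301443 rot to Rbolt [  0.1423 -74.843   -0.0187] v 1.0085367893340431 open 0.318121606496725 q [ 13.756    3.831  -24.1395  46.6916  -1.8889  80.8573]
14.3167 [ 13.756    3.831  -24.1395  46.6916  -1.8889  80.8573] [-0.0828  0.0594 -0.0286 -0.1508  0.0682 -1.0085] [0.5447 0.1906 0.2015] [[0.8884041893514568, 0.26462148361624793, -0.3751179371231353], [0.38098722135413116, 0.030847549983126835, 0.9240655635964888], [0.2560990697125606, -0.9638588584791729, -0.07341231111732371]]
```

View pics/w12a.png

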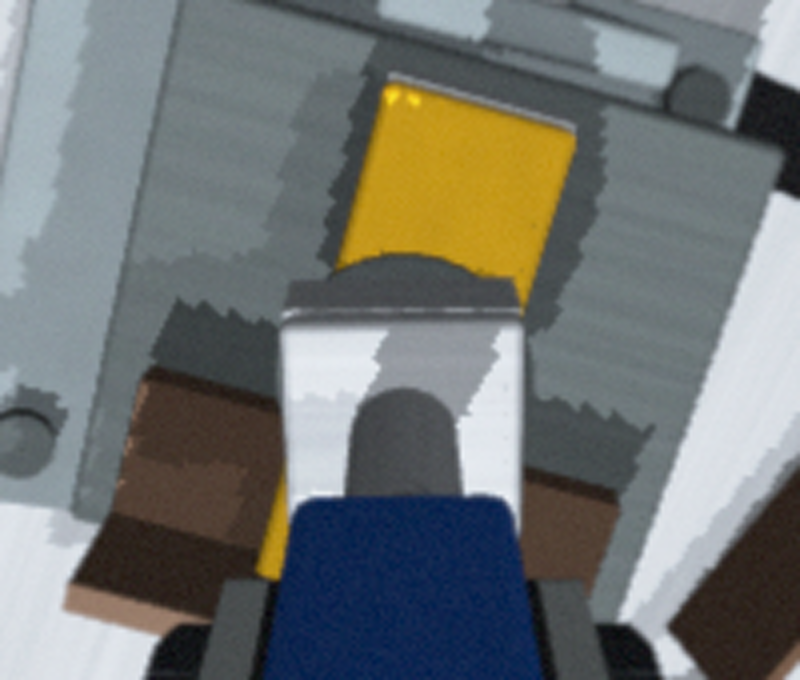

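Request:
carry_out(deltas=[{"slide":[0,0,0],"delta_rot":[0,1,0],"fingers":-1},{"slide":[0,0,0],"delta_rot":[0,2.5,0],"fingers":-1},{"slide":[0,0,0],"delta_rot":[0,2.5,0],"fingers":-1}])

```text
time_s: 14.62
eef_pos: [0.5448, 0.1907, 0.2015]
eef_rot: [[0.903, 0.265, -0.338], [0.342, 0.031, 0.939], [0.259, -0.964, -0.063]]
force: [-1.9, -1.2, -1.2]
opening: 0.318
```

```bash
python3 -c "
from h import *
st()"
```

```text
t 14.6167 mouth above washer (along n) -0.0018459056870089412 F tool [-2.4538  0.5609 -0.3558] M tool [-0.042  -1.215   0.9831] lat err tool(mm) [-0.0651 17.8458  0.0168] tilt deg 0.14143710850515911 rot to Rbolt [  0.1516 -77.2233  -0.0184] v 1.0099828735901555 open 0.3176249612103437 q [ 13.7672   3.8371 -24.1398  46.6818  -1.8989  83.2483]
```

Request:
carry_out(deltas=[{"slide":[0,0,0],"delta_rot":[0,-3,0],"fingers":-1},{"slide":[0,-0.0005,0],"delta_rot":[0,-6,0],"fingers":-1},{"slide":[0,-0.0005,0],"delta_rot":[0,-9,0],"fingers":-1},{"slide":[0,-0.0005,0],"delta_rot":[0,-9,0],"fingers":-1}])

```text
time_s: 14.95
eef_pos: [0.5447, 0.1904, 0.2016]
eef_rot: [[0.84, 0.265, -0.474], [0.484, 0.03, 0.875], [0.246, -0.964, -0.103]]
force: [-0.6, -0.1, -3.1]
opening: 0.319
```

```bash
python3 -c "
from h import *
st()"
```

```text
t 14.95 mouth above washer (along n) -0.0017099280340932312 F tool [-1.3339  2.8325  0.5308] M tool [-0.048   0.018   0.8218] lat err tool(mm) [-0.2499 17.7105 -0.2406] tilt deg 0.154203459526516 rot to Rbolt [  0.1536 -68.2864  -0.0567] v 3.6610871682360275 open 0.319195699205184 q [ 13.7498   3.8235 -24.1372  46.7093  -1.9176  74.2949]
```

Request:
carry_out(deltas=[{"slide":[0,-0.002,0],"delta_rot":[0,0,0],"fingers":-1},{"slide":[0,-0.006,0],"delta_rot":[0,0,0],"fingers":-1},{"slide":[0,-0.011,0],"delta_rot":[0,0,0],"fingers":-1},{"slide":[0,-0.017,0],"delta_rot":[0,0,0],"fingers":-1},{"slide":[0,-0.025,0],"delta_rot":[0,0,0],"fingers":-1},{"slide":[0,-0.035,0],"delta_rot":[0,0,0],"fingers":-1},{"slide":[0,-0.05,0],"delta_rot":[0,0,0],"fingers":-1},{"slide":[0,-0.065,0],"delta_rot":[0,0,0],"fingers":-1},{"slide":[0,-0.075,0],"delta_rot":[0,0,0],"fingers":-1},{"slide":[0,-0.075,0],"delta_rot":[0,0,0],"fingers":-1}])

```text
time_s: 15.78
eef_pos: [0.5263, 0.1886, 0.278]
eef_rot: [[0.838, 0.271, -0.473], [0.484, 0.032, 0.875], [0.252, -0.962, -0.104]]
force: [-0.8, 0.0, -4.0]
opening: 0.315
```

```bash
python3 -c "
from h import *
st(); wsnap('w13')
cv2.imwrite('pics/top13.png',grab_frame('top')[:,:,::-1]);cv2.imwrite('pics/scene13.png',grab_frame('scene')[:,:,::-1])
crop('pics/scene13.png','pics/s13a.png',240,90,340,190,6)"
```

```text
t 15.7833 mouth above washer (along n) 0.0768358270405985 F tool [-1.6856  3.6269  0.8201] M tool [0.2133 0.0141 0.4453] lat err tool(mm) [  3.39   -60.809   -1.2198] tilt deg 0.4693980042464834 rot to Rbolt [  0.4537 -68.2988   0.2062] v 2.255147471051167 open 0.3151157272532273 q [ 14.0598  -1.3769 -19.9424  55.7388  -1.9945  74.5941]
15.7833 [ 14.0598  -1.3769 -19.9424  55.7388  -1.9945  74.5941] [-0.1115  1.5387 -2.0151 -2.2551  0.0161 -0.073 ] [0.5263 0.1886 0.278 ] [[0.8382452051384027, 0.2707205665444274, -0.4733448541099199], [0.4836194898266857, 0.031919265452762795, 0.8746961469863305], [0.2519070565154009, -0.9621286480210536, -0.104169571060489]]
```

View pics/w13.png

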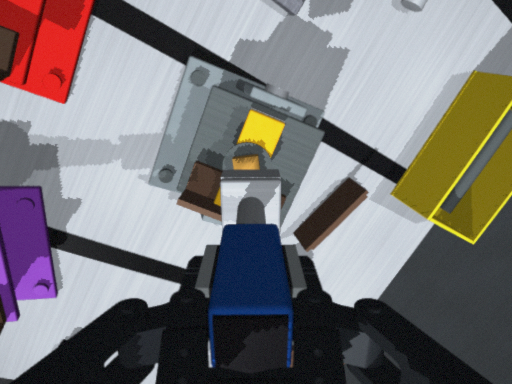

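View pics/s13a.png

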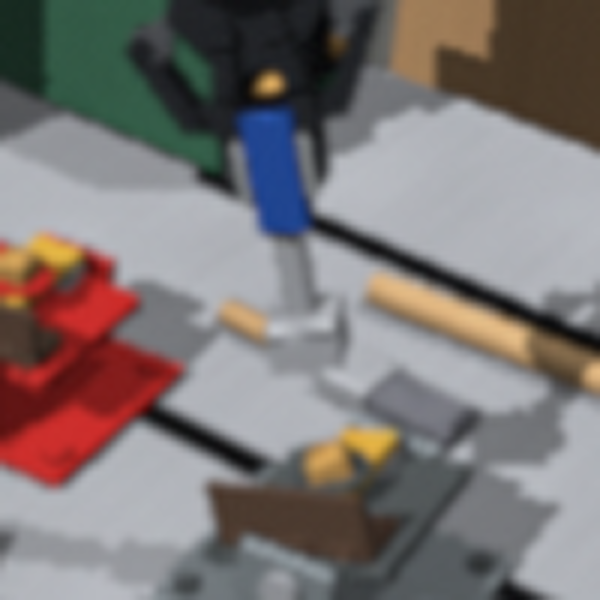

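```bash
python3 -c "
from h import *
crop('pics/w13.png','pics/w13a.png',195,100,295,190,8)"
```

```text
(no output)
```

View pics/w13a.png

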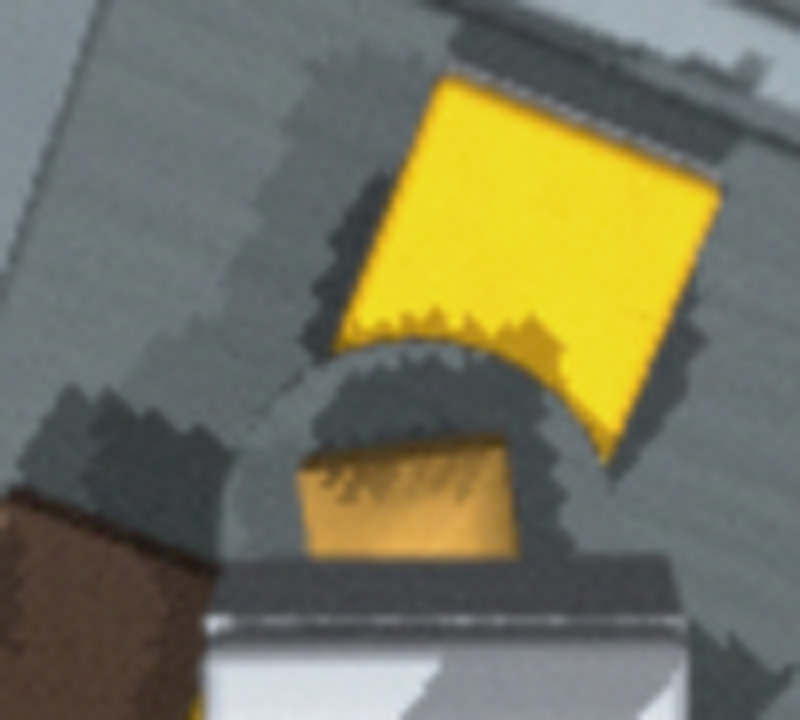

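```bash
python3 -c "
from h import *
plan([.5264,-.1923,.275],Rdown(76.0))"
```

```text
slide [-0.1823 -0.0124 -0.3337] | 0.3804020039523286 rot [ 11.4222 -46.5186  11.0074] | 49.148905236274146
```

Request:
carry_out(deltas=[{"slide":[-0.007,-0.005,-0.013],"delta_rot":[0.5,-2,0.5],"fingers":-1},{"slide":[-0.02,-0.01,-0.037],"delta_rot":[1.4,-5.8,1.4],"fingers":-1},{"slide":[-0.036,-0.014,-0.067],"delta_rot":[2.5,-10,2.4],"fingers":-1},{"slide":[-0.052,-0.016,-0.097],"delta_rot":[3.6,-14.5,3.4],"fingers":-1},{"slide":[-0.069,-0.018,-0.127],"delta_rot":[4.7,-19,4.5],"fingers":-1},{"slide":[-0.085,-0.019,-0.157],"delta_rot":[5.8,-23.5,5.6],"fingers":-1},{"slide":[-0.102,-0.019,-0.187],"delta_rot":[6.9,-28,6.6],"fingers":-1},{"slide":[-0.118,-0.018,-0.217],"delta_rot":[8,-32.5,7.7],"fingers":-1},{"slide":[-0.135,-0.016,-0.247],"delta_rot":[9.1,-37,8.75],"fingers":-1},{"slide":[-0.151,-0.014,-0.277],"delta_rot":[10.2,-41.5,9.8],"fingers":-1},{"slide":[-0.167,-0.013,-0.305],"delta_rot":[11.4,-46.5,11],"fingers":-1},{"slide":[-0.178,-0.0124,-0.325],"delta_rot":[11.42,-46.5,11],"fingers":-1}])

```text
time_s: 16.93
eef_pos: [0.5263, -0.1856, 0.2734]
eef_rot: [[0.241, -0.002, -0.971], [0.971, -0.001, 0.241], [-0.002, -1.0, 0.002]]
force: [0.2, 0.3, -4.9]
opening: 0.322
```

```bash
python3 -c "
from h import *
plan([.5264,-.1923,.22],Rdown(76.0))"
```

```text
slide [-0.0064  0.0534 -0.0018] | 0.053833194737036905 rot [-0.089   0.0673 -0.0898] | 0.14324081237863084
```

Request:
carry_out(deltas=[{"slide":[-0.0064,0.008,-0.0018],"delta_rot":[-0.1,0,-0.1],"fingers":-1},{"slide":[-0.0064,0.025,-0.0018],"delta_rot":[-0.1,0,-0.1],"fingers":-1},{"slide":[-0.0064,0.042,-0.0018],"delta_rot":[-0.1,0,-0.1],"fingers":-1},{"slide":[-0.0064,0.053,-0.0018],"delta_rot":[-0.1,0,-0.1],"fingers":-1},{"slide":[-0.0064,0.053,-0.0018],"delta_rot":[-0.1,0,-0.1],"fingers":-1},{"slide":[-0.0064,0.053,-0.0018],"delta_rot":[-0.1,0,-0.1],"fingers":-1}])

```text
time_s: 17.43
eef_pos: [0.5256, -0.1915, 0.2191]
eef_rot: [[0.24, -0.002, -0.971], [0.971, 0.002, 0.24], [0.001, -1.0, 0.003]]
force: [0.1, 0.5, -6.0]
opening: 0.32
```

```bash
python3 -c "
from h import *
plan([.5264,-.1923,.1645],Rdown(76.0));wsnap('w14')"
```

```text
slide [-0.0007  0.0546 -0.0011] | 0.05457246034497166 rot [-0.1471  0.0958  0.0564] | 0.18437025210330346
17.4333 [-26.649   10.5028 -12.5019  67.1512   0.0226 -12.7449] [ 0.135  -1.2326  2.5612  0.0461 -0.0108 -0.0609] [ 0.5256 -0.1915  0.2191] [[0.24030018923845078, -0.0022544784000650187, -0.9706960061621293], [0.9706981238041748, 0.0015734987973740472, 0.24029705895950906], [0.000985644469288541, -0.9999962207071975, 0.00256653001187559]]
```

View pics/w14.png

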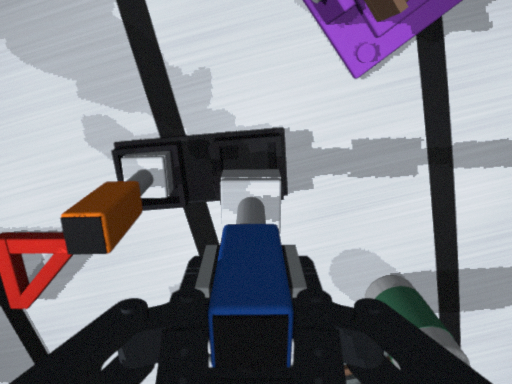

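Request:
carry_out(deltas=[{"slide":[-0.0007,0.01,-0.0011],"delta_rot":[-0.15,0.1,0],"fingers":-1},{"slide":[-0.0007,0.026,-0.0011],"delta_rot":[-0.15,0.1,0],"fingers":-1},{"slide":[-0.0007,0.042,-0.0011],"delta_rot":[-0.15,0.1,0],"fingers":-1},{"slide":[-0.0007,0.052,-0.0011],"delta_rot":[-0.15,0.1,0],"fingers":-1},{"slide":[-0.0007,0.052,-0.0011],"delta_rot":[-0.15,0.1,0],"fingers":-1},{"slide":[-0.0007,0.052,-0.0011],"delta_rot":[-0.15,0.1,0],"fingers":-1}])

```text
time_s: 17.98
eef_pos: [0.5272, -0.1926, 0.1681]
eef_rot: [[0.242, 0.002, -0.97], [0.97, 0.0, 0.242], [0.001, -1.0, -0.002]]
force: [-0.6, -0.3, -3.7]
opening: 0.318
```

```bash
python3 -c "
from h import *
plan([.5264,-.1923,.125],Rdown(76.0))"
```

```text
slide [0.0001 0.0431 0.001 ] | 0.04309925047354593 rot [0.1094 0.0099 0.0295] | 0.11376159262691062
```

Request:
carry_out(deltas=[{"slide":[0,0.005,0.001],"delta_rot":[0.1,0,0],"fingers":-1},{"slide":[0,0.012,0.001],"delta_rot":[0.1,0,0],"fingers":-1},{"slide":[0,0.019,0.001],"delta_rot":[0.1,0,0],"fingers":-1},{"slide":[0,0.026,0.001],"delta_rot":[0.1,0,0],"fingers":-1},{"slide":[0,0.033,0.001],"delta_rot":[0.1,0,0],"fingers":-1},{"slide":[0,0.039,0.001],"delta_rot":[0.1,0,0],"fingers":-1},{"slide":[0,0.042,0.001],"delta_rot":[0.1,0,0],"fingers":-1},{"slide":[0,0.043,0.001],"delta_rot":[0.1,0,0],"fingers":-1},{"slide":[0,0.043,0.001],"delta_rot":[0.1,0,0],"fingers":-1},{"slide":[0,0.043,0.001],"delta_rot":[0.1,0,0],"fingers":-1}])

```text
time_s: 18.82
eef_pos: [0.5266, -0.1925, 0.1252]
eef_rot: [[0.242, 0.001, -0.97], [0.97, 0.0, 0.242], [0.0, -1.0, -0.001]]
force: [-1.1, 0.7, -4.3]
opening: 0.319
```

```bash
python3 -c "
from h import *
plan([.5264,-.1923,.1247],Rdown(76.0));wsnap('w15');o=get_obs();print(o['force'],o['ft_torque'])"
```

```text
slide [0.0001 0.0005 0.0002] | 0.0005555884004765494 rot [0.0369 0.012  0.0254] | 0.04635513337491144
18.8167 [-26.6996  15.0714 -18.9765  55.9218   0.0329 -12.7115] [ 0.0003 -0.2634  0.1602  0.0251 -0.0977 -0.0307] [ 0.5266 -0.1925  0.1252] [[0.24171918836342612, 0.0007317142035496709, -0.970345968493326], [0.9703461429612015, 0.0002749239543560175, 0.24171943913789576], [0.00044364089764286854, -0.9999996945055251, -0.0006435616600557825]]
[-0.3705 -0.2727 -4.9087] [-0.057   0.0343  0.07  ]
```

View pics/w15.png

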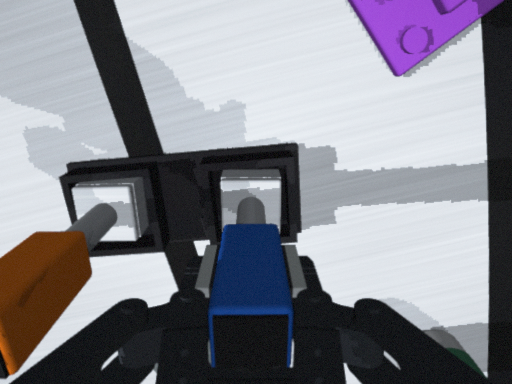

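Same view as at the grasp, just above the floor. I'll lower it until it touches.

Request:
carry_out(deltas=[{"slide":[0,0.0008,0],"delta_rot":[0,0,0],"fingers":-1},{"slide":[0,0.0015,0],"delta_rot":[0,0,0],"fingers":-1},{"slide":[0,0.0015,0],"delta_rot":[0,0,0],"fingers":-1}])

```text
time_s: 19.12
eef_pos: [0.527, -0.1927, 0.1246]
eef_rot: [[0.242, 0.002, -0.97], [0.97, -0.0, 0.242], [0.0, -1.0, -0.002]]
force: [-1.3, 1.2, 1.0]
opening: 0.317
```

Request:
carry_out(deltas=[{"slide":[0,0,0],"delta_rot":[0,0,0],"fingers":-0.2},{"slide":[0,0,0],"delta_rot":[0,0,0],"fingers":0},{"slide":[0,0,0],"delta_rot":[0,0,0],"fingers":0.4},{"slide":[0,0,0],"delta_rot":[0,0,0],"fingers":0.8},{"slide":[0,0,0],"delta_rot":[0,0,0],"fingers":1},{"slide":[0,0,0],"delta_rot":[0,0,0],"fingers":1},{"slide":[0,0,0],"delta_rot":[0,0,0],"fingers":1},{"slide":[0,0,0],"delta_rot":[0,0,0],"fingers":1}], force=20)

```text
time_s: 19.78
eef_pos: [0.527, -0.1927, 0.1246]
eef_rot: [[0.242, 0.002, -0.97], [0.97, -0.0, 0.242], [0.0, -1.0, -0.002]]
force: [0.1, 0.9, 0.3]
opening: 0.998
```

```bash
python3 -c "
from h import *
wsnap('w16');o=get_obs();print(o['force'],o['opening'])"
```

```text
19.7833 [-26.697   15.1105 -19.0023  55.7916   0.0321 -12.7089] [ 0.0325 -0.036   0.0428 -0.0125 -0.118   0.0851] [ 0.527  -0.1927  0.1246] [[0.2417203669312078, 0.0017416421202915617, -0.9703443877785695], [0.9703459341440699, -0.00024863983740739656, 0.24172030586672563], [0.00017972399522075142, -0.9999984524292804, -0.0017500966628908614]]
[ 0.5542  0.1766 -0.5447] 1.0024281240743091
```

View pics/w16.png

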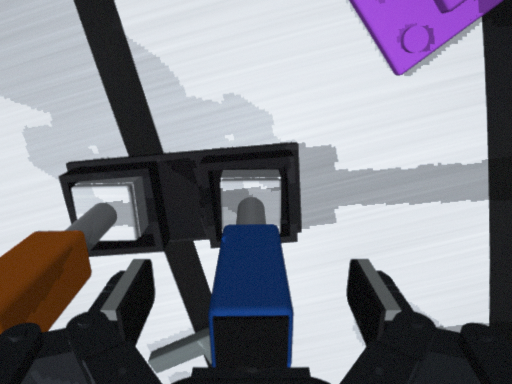

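Released and standing. Retreat straight up.

Request:
carry_out(deltas=[{"slide":[0,-0.01,0],"delta_rot":[0,0,0],"fingers":1},{"slide":[0,-0.035,0],"delta_rot":[0,0,0],"fingers":1},{"slide":[0,-0.065,0],"delta_rot":[0,0,0],"fingers":1},{"slide":[0,-0.1,0],"delta_rot":[0,0,0],"fingers":1},{"slide":[0,-0.13,0],"delta_rot":[0,0,0],"fingers":1},{"slide":[0,-0.155,0],"delta_rot":[0,0,0],"fingers":1},{"slide":[0,-0.16,0],"delta_rot":[0,0,0],"fingers":1},{"slide":[0,-0.16,0],"delta_rot":[0,0,0],"fingers":1}])

```text
time_s: 20.5
eef_pos: [0.5282, -0.1933, 0.288]
eef_rot: [[0.242, 0.007, -0.97], [0.97, -0.003, 0.242], [-0.001, -1.0, -0.008]]
force: [0.9, -0.0, -0.2]
opening: 0.999
```

```bash
python3 -c "
from h import *
wsnap('w17')
cv2.imwrite('pics/scene17.png',grab_frame('scene')[:,:,::-1]);cv2.imwrite('pics/top17.png',grab_frame('top')[:,:,::-1])
crop('pics/scene17.png','pics/s17a.png',150,110,350,260,4)
crop('pics/top17.png','pics/t17a.png',160,140,370,240,3.8)
a=cv2.imread('pics/top0.png').astype(int)[160:215,170:230];b=cv2.imread('pics/top17.png').astype(int)[160:215,170:230]
print(np.argwhere(np.abs(a-b).max(2)>40).shape)"
```

```text
20.5 [-26.7048   8.261   -6.7316  74.5598   0.033  -12.7172] [ 0.0462  1.8406 -4.2718 -1.3011 -0.0323 -0.0765] [ 0.5282 -0.1933  0.288 ] [[0.24171350894056284, 0.007237287536640497, -0.9703206692968838], [0.9703469674560776, -0.002996773944488956, 0.24169770808743632], [-0.0011585958891722021, -0.9999693200368889, -0.007747040759410848]]
(220, 2)
```

View pics/s17a.png

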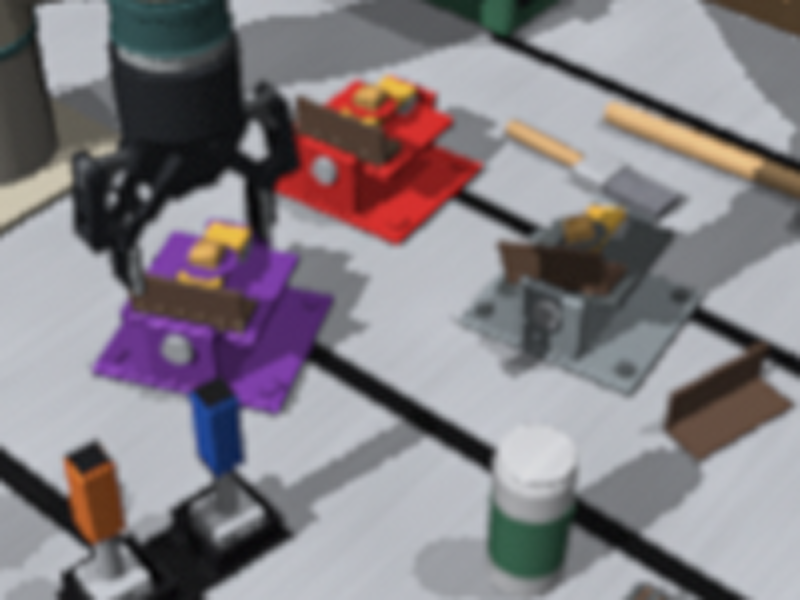

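View pics/t17a.png

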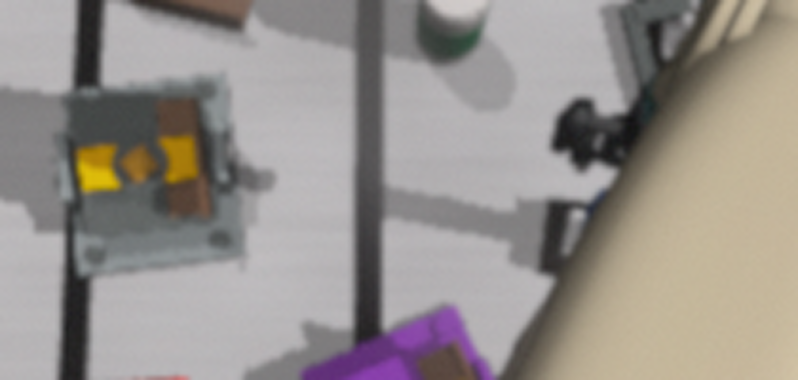

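View pics/w17.png

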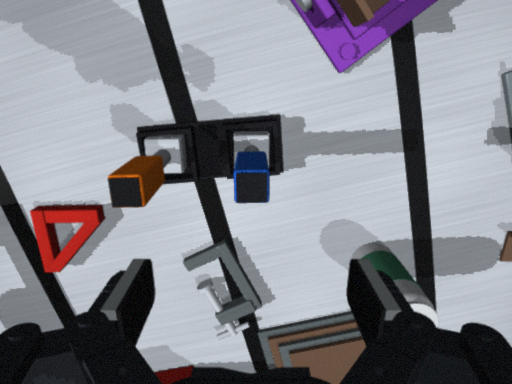

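Run:
```python
from h import *
A=wl('w13'); q=lambda x,y:[195+(x+.5)/8-.5,100+(y+.5)/8-.5]
def pl(ps,h):
    o,d=ray(A[0],[q(*p) for p in ps],A[1]); P=top-(.016-h)*n; X=o+d*(((P-o)@n)/(d@n))[:,None]
    B=Rbolt(0); return (X-top)@B  # cols: x=yf, -n, z=-xf
for nm,ps,h in [('head front rim',[(300,467),(503,440)],.0073),('head right rim',[(503,440),(519,556)],.0073),('head left',[(300,467),(310,556)],.0073),('strap end',[(450,78),(718,190)],-.003),('strap side',[(450,78),(338,352)],-.003)]:
    X=pl(ps,h)*1000; d=X[1]-X[0]; print(nm,X[:,[0,2]].tolist(),'ang',np.degrees(np.arctan2(d[2],d[0]))%90,np.hypot(d[0],d[2]))
```

```text
head front rim [[5.292557070078363, 16.202660392190264], [16.989881974715793, -4.2106529145513205]] ang 29.813757662394366 23.5272346459129
head right rim [[16.989881974715793, -4.2106529145513205], [4.992018881820103, -11.208191229174911]] ang 30.252107290352996 13.889357841905207
head left [[5.292557070078363, 16.202660392190264], [-4.133214344735193, 11.299006501362182]] ang 27.48520959059303 10.625017093885061
strap end [[51.50821469315646, 16.350677507898677], [51.46145414531676, -17.03766578303012]] ang 89.91975701627572 33.388376035107555
strap side [[51.50821469315646, 16.350677507898677], [17.402636036714068, 16.612159422273145]] ang 89.5607312009459 34.10658101132864
```

```bash
python3 -c "
from workcell import *
print(job_done())"
```

```text
the job is handed in; nothing more can be done
None
```

The job is done and handed in at about 20.7 s of the 58 s allowed. The blue driver turned the bolt clockwise to its stop and is standing released in the bay it came from.

- **Seating:** I set the socket on the head along the measured bolt axis, which leans 0.268 rad. Contact came with the mouth about 1 mm above my estimate of the washer, within the calibration error. The tool axis stayed within about 0.15° of that measured axis while seated and turning.
- **Turning:** The turning moment went from about 0.2–0.3 N m to 1.2 N m at the stop. The tool turned about 77°, more than the nominal 60° plus play. Socket play and some give in the grip probably account for the rest.
- **Bolt check:** After lift-off, the longer edges of the head measured about 30° from the strap (mod 90), which matches 60°. One short, partly hidden edge read 27.5°.
- **Strap and positioner:** The strap edges still agree with the starting pose, and the positioner looked unmoved in the pictures. I did not re-measure its tilt separately.
- **Bystanders:** The orange driver and the bystanders that I could see in the last pictures looked unmoved, by eye only. The arm hid part of the last top view.
- **Forces:** The wrist force readings between moves stayed below about 15 N.

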